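Load and lock the drying press for birch slices

TASK

Put every small birch slice lying on the bench into the open drying press, flat on its floor and side by side, then close the lid fully and turn both wooden turnbuttons straight across its front edge. Last of all, push the black T-knob of the captive screw down into the lid, turn it clockwise to its stop and let it spring back up under its keepers so that it stays locked. Leave the glue bottle, the stack of big slices, the carton and the tub where they are.

Things in the scene. Friction and masses are not known exactly. Their poses are not given: they have to be found in the camera images.
- press: Drying press: shallow wooden box fixed to the bench, 150 (x) by 360 (y) by 42 mm high; walls and floor 10 mm, so 130 x 340 x 32 mm inside. Origin: centre of its underside, on the bench; floor at z = 10, rim at z = 42 mm. +x points to the lid's hinge, away from the robot give or take a small yaw; z up. Two posts 34 mm wide, 54 mm high on its front (-x) at y = +-105 mm carry the turnbuttons.
- slice1: A small birch slice: a disc 60 mm across and 22 mm thick, about 45 g, white bark round pale wood. Origin at its centre (11 mm above the bench when lying flat), z along the disc's axis; either face may be up. Three or four of the five slices are present; absent ones are None. All alike, and each may lie anywhere in the press.
- slice2: A small birch slice: a disc 60 mm across and 22 mm thick, about 45 g, white bark round pale wood. Origin at its centre (11 mm above the bench when lying flat), z along the disc's axis; either face may be up. Three or four of the five slices are present; absent ones are None. All alike, and each may lie anywhere in the press.
- slice3: A small birch slice: a disc 60 mm across and 22 mm thick, about 45 g, white bark round pale wood. Origin at its centre (11 mm above the bench when lying flat), z along the disc's axis; either face may be up. Three or four of the five slices are present; absent ones are None. All alike, and each may lie anywhere in the press.
- slice4: A small birch slice: a disc 60 mm across and 22 mm thick, about 45 g, white bark round pale wood. Origin at its centre (11 mm above the bench when lying flat), z along the disc's axis; either face may be up. Three or four of the five slices are present; absent ones are None. All alike, and each may lie anywhere in the press.
- slice5: A small birch slice: a disc 60 mm across and 22 mm thick, about 45 g, white bark round pale wood. Origin at its centre (11 mm above the bench when lying flat), z along the disc's axis; either face may be up. Three or four of the five slices are present; absent ones are None. All alike, and each may lie anywhere in the press.
- lid (a joint): Angle of the plywood lid (150 x 360 x 10 mm, no handle) about its hinge on the far (+x) rim: 0 = closed, its top 52 mm above the bench; 1.57 = upright; 1.5 to 1.7 at the start; stop at 1.9. Stiff: stays where left; pushing its outer (upper when closed) face near the front edge takes 4 to 9 N. It cannot close on stacked or upright slices, nor through a turnbutton lying over its edge.
- lid_hinge (a point): Point on the hinge axis of the lid, at the middle of its width; in the press frame (75, 0, 42) mm. The hinge axis runs along the press's y axis. The lid's underside contains the axis.
- lid_front (a point): Middle of the lid's front edge, on its outer (upper) face, 150 mm from the hinge.
- button_left (a joint): Angle of the left (+y) turnbutton, a dark wooden bar 87 x 20 x 18 mm on a vertical pivot 12 mm from one end. 0 = parallel to the lid's front edge, pointing outward (+y of the press), clear of the lid; grows towards the lid; 1.57 (stop) = straight across the edge, 2 mm over the closed lid. Other stop -0.3. Stays where left (friction 0.06 N m). Bottom 54, top 72 mm above the bench.
- button_right (a joint): Angle of the right (-y) turnbutton, the mirror image of the left one: 0 = pointing outward (-y of the press), 1.57 = straight across the lid's front edge.
- button_left_pivot (a point): On the left turnbutton's pivot axis, at its top face, 72 mm above the bench; in the press frame (-93, 105, 72) mm.
- button_left_tip (a point): Middle of the left turnbutton's free end, at its top face, 75 mm from the pivot axis.
- button_right_pivot (a point): On the right turnbutton's pivot axis, at its top face; in the press frame (-93, -105, 72) mm.
- button_right_tip (a point): Middle of the right turnbutton's free end, at its top face, 75 mm from the pivot axis.
- plunger (a joint): How far the captive screw is pushed into the lid (m): 0 = sprung up, 0.010 = fully down. The spring pushes back with 4 N at the top and 9 N fully down. Locked, the screw's cross-pin is caught under two steel keepers and this stays at about 0.0055.
- knob (a joint): Angle of the black T-knob of the captive screw, clockwise from above the closed lid: 0 = bar along the press's y axis; stop at 1.25. Its cross-pin (parallel to the bar) hits the side of the steel keepers at about 0.6 unless pushed down; pushed 8 mm or more it passes under them, and let go beyond 1.0 it springs up against them and stays. Friction 0.03 N m plus the spring's.
- knob_grip (a point): Grip point on the T-knob's axis. The bar is 60 mm long, 16 wide and 24 high, from 16 mm below this point to 8 mm above it. Lid closed and knob up: 104 mm above the bench (52 above the lid), at (-35, 0) mm in the press frame. The keepers reach 20 mm above the lid, within 25 mm of the axis; their feet 36 mm.
- glue: White glue bottle, 62 mm across and 190 mm high, standing left of the work; origin at the centre of its underside. To be left alone.
- stack: Stack of four big birch slices, 116 mm across and 98 mm high (one piece), right of the work; origin at the centre of its underside. To be left alone.
- carton: Green carton, 100 x 150 x 50 mm, beyond the press on the left; origin at the centre of its underside. To be left alone.
- tub: Clear open plastic tub, 110 x 160 x 50 mm, beyond the press on the right; origin at the centre of its underside. To be left alone.

How it is judged (in metres and radians):
On the way, in this order (a step that is already met when the one before it is completed fails the run):
1. every slice present lies flat on the floor of the press (x of slice1 in the frame of press between -0.045 and 0.045 m and y of slice1 in the frame of press between -0.15 and 0.15 m and z of slice1 in the frame of press between 0.014 and 0.027 m and angle between the z axis of each of slice1, slice2, slice3, slice4, slice5 and the z axis of press, either way round below 0.15 rad and linear speed of each of slice1, slice2, slice3, slice4, slice5 below 0.03 m/s and x of slice2 in the frame of press between -0.045 and 0.045 m and y of slice2 in the frame of press between -0.15 and 0.15 m and z of slice2 in the frame of press between 0.014 and 0.027 m and x of slice3 in the frame of press between -0.045 and 0.045 m and y of slice3 in the frame of press between -0.15 and 0.15 m and z of slice3 in the frame of press between 0.014 and 0.027 m and x of slice4 in the frame of press between -0.045 and 0.045 m and y of slice4 in the frame of press between -0.15 and 0.15 m and z of slice4 in the frame of press between 0.014 and 0.027 m and x of slice5 in the frame of press between -0.045 and 0.045 m and y of slice5 in the frame of press between -0.15 and 0.15 m and z of slice5 in the frame of press between 0.014 and 0.027 m), for 0.2 s.
2. the lid is closed (value of joint lid below 0.04 rad), for 0.2 s.
3. both turnbuttons lie across the lid's front edge (value of joint lid below 0.04 rad and value of joint each of button_left, button_right above 1.35 rad), for 0.2 s.
4. the T-knob is turned clockwise and caught under its keepers (all of step 3 and value of joint knob above 1 rad and value of joint plunger between 0.004 and 0.0075 m), for 0.2 s.
At the end, for the whole second after the job is handed in: Every slice present lies flat (within 0.15 rad) and at rest on the floor inside the press, the lid is closed (below 0.04 rad), both turnbuttons stand across its front edge (above 1.35 rad), and the T-knob is turned beyond 1.0 rad and held down between 4 and 7.5 mm by its keepers (all of step 1 and all of step 4 and velocity of joint knob below 0.1 rad/s); the robot touches nothing.
It fails at once if the glue is moved more than 30 mm or tipped over (distance of glue from where it was at the start of the episode above 0.03 m or angle between glue's own z axis and vertical above 0.5 rad).
It fails at once if the stack is moved more than 30 mm or tipped over (distance of stack from where it was at the start of the episode above 0.03 m or angle between stack's own z axis and vertical above 0.5 rad).
It fails at once if the carton is moved more than 30 mm or tipped over (distance of carton from where it was at the start of the episode above 0.03 m or angle between carton's own z axis and vertical above 0.5 rad).
It fails at once if the tub is moved more than 30 mm or tipped over (distance of tub from where it was at the start of the episode above 0.03 m or angle between tub's own z axis and vertical above 0.5 rad).
Of slice1, slice2, slice3, slice4, slice5 only 3 to 4 are there at a start; the rules pass over those that are not, and their reading is None.
At some moment in a run one of slice1, slice2, slice3, slice4, slice5 may be knocked a few centimetres aside while the robot is not near it.
Once in a run the grip may slacken for a moment while it holds something.
It also fails if it takes over 210 s, if anything falls off the work surface, if the arm or the gripper's body presses on something with over 40 N, if the wrist force passes 120 N, or if a joint passes its speed limit or range.

ROBOT

A 6-joint arm with a two-finger parallel gripper is mounted at the origin on the work surface. World frame = base frame: x ahead of the robot, y to its left, z up, the work surface at z = 0. Lengths are in mm, angles in rad, forces in N, time in s.
With the tool pointing down it reaches from about 275 to 1000 mm from the base axis. Payload 8.4 kg.
Tool frame: the origin (TCP) lies between the finger pads; the fingertips stand r.nose_length ahead of it and the grasp point (between the pads) lies 8 mm behind it (r.nose_length is the distance from the TCP to the fingertips, in mm); y points along the fingers, x is the direction in which the jaws open and shut, and the axes are right-handed (so a half turn about y gives the same grasp; the last joint's range is limited). The gripper opens to 85 mm and grips with 20 to 120 N. Pads are 22 mm wide; open, the fingers measure 114 mm over their backs; the gripper's body (76 mm by 85 mm) begins 54 mm behind the grasp point. The pads swing forward as they close: fully open they stand 13 mm farther back than shut.
Start: joints at [1.154, 0.353, 1.633, -0, 1.155, -0.002], TCP at [251.878, 572.001, 242.281] pointing down, gripper open.
Joint ranges: [-2.63, 2.63], [-0.92, 2.1], [0.06, 2.66], [-1.3, 4.44], [0, 2.69], [-3.02, 3.02]. Speed limits (rad/s): [2.22, 2.22, 2.79, 3.14, 3.14, 3.14].

INTERFACE

Orientations are given as [roll, pitch, yaw] about the fixed x, y, z axes, in that order (R = Rz(yaw) Ry(pitch) Rx(roll)).
In Python, from rig import r, cams, order gives the robot as it stands. The module is installed in compiled form; this text tells all that it offers.
- The arm moves only by the shell command python3 -m crank 'ROWS' [FORCE]. ROWS is JSON, a list of rows, each a list of 7 numbers: the turn, a rotation vector about the tool's x, y, z in degrees, then the shift along the tool's x, y, z in cm, then the opening, from -1 (shut) to 1 (fully open). A call has exactly 10 rows; each row shifts and turns the pose as measured when the row begins, along the tool's axes as they then stand; what a row does not reach is not made up. A row lasts 1/12 s, in which the tool goes at most 41.7 mm and 7.16 degrees, less where a joint would pass 70% of its speed; a pose out of reach is approached as far as the arm can. A call with a gripper value outside its range is refused whole. The fingers move at their own pace and stop on an object; FORCE is the grip in N (left out, the last holds). Time passes only in rows, so rows that do not move let the fingers close, or fill a call up. It gives the time, the measured TCP pose, the force and the opening at its end, in the units of the state.
- r.sense(): the state, without advancing time (a new reading comes with each control period).
- cams.grab_frame(name): name is "scene" or "side" or "wrist"; returns the picture (420x560x3 uint8, blue, green, red); there is no depth.
- cams.camera_info(name): a dict with "intrinsics" (3x3 intrinsics, pixels), "view" (4x4, takes a point from world to camera coordinates); the wrist camera has in their place "hand_eye" (4x4, takes a point from camera to tool coordinates, whose origin is the TCP and whose axes are the tool frame's). Camera axes: x right, y up, looking along -z (the intrinsics and any distortion apply to the point x, -y, -z); pixel columns grow to the right and rows downward; lengths in mm; the calibration is good to about 2 mm. A picture is of the moment at which its call begins: read the wrist's pose just before it. camera_info takes no time and is no camera call.
- order.sign_off(): hands the job in, once; it reports no verdict.
The state is a dict: "clock": time; "qpos": joint angles; "qvel": joint speeds; "joint_efforts": joint torques, N m; "eef_pos": TCP position; "tcp_rot": TCP orientation; "contact_force": force on the tool from outside, world axes, zero at the start; "wrist_torque": the same for the moment, N m; "opening": opening from 0.0 (shut) to 1.0 (fully open).
Only numpy, scipy, OpenCV 4.12 (cv2) and the standard library are available. Lean on these libraries where they do the work, as an engineer would, in place of code of your own. Each camera call takes 0.05 s, during which the arm holds its last target.

## Working session

There is one attempt and no reset: what is moved stays moved. The work goes in short steps, Python scripts to look and compute and a shell command to move; the robot and the scene stay as the last step left them, time stands still between calls to the robot, and variables do not carry over. Pictures are saved under pics/ and viewed, and the job is handed in when it is done.

```bash
mkdir -p pics; ls
cat > h.py <<'E'
import numpy as np, cv2
from rig import r,cams,order
from scipy.spatial.transform import Rotation as R
def info(n):
    return cams.camera_info(n)
E
python3 - <<'E'
from h import *
s=r.sense();print(s, r.nose_length)
for n in ["scene","side","wrist"]:
    print(n,info(n)); cv2.imwrite(f"pics/a_{n}.png",cams.grab_frame(n))
E
```

```text
pics
{'clock': 0.0, 'qpos': array([ 1.15359068e+00,  3.53676986e-01,  1.63416895e+00,  1.14884433e-05,
        1.15523022e+00, -2.38283769e-03]), 'qvel': array([-0.00159697, -0.00045407,  0.00058881,  0.00086072,  0.00120581,
       -0.00011687]), 'joint_efforts': array([-2.71899160e-03, -6.05241323e+01, -3.42074955e+01, -8.85878148e-05,
        9.03690961e-03, -1.09609380e-05]), 'eef_pos': array([251.67966057, 571.54752702, 241.52878214]), 'tcp_rot': array([-1.57078229e+00,  1.48347341e-03,  1.15596888e+00]), 'contact_force': array([ 0.8349257 , -0.6141012 , -0.68273708]), 'wrist_torque': array([ 0.00035592,  0.02484143, -0.03692832]), 'opening': 0.9958852127123998} 11.0
scene {'intrinsics': array([[499.37497446,   0.        , 273.59251302],
       [  0.        , 499.37497446, 208.3924495 ],
       [  0.        ,   0.        ,   1.        ]]), 'view': array([[-7.08849755e-01,  7.05052383e-01, -2.08125501e-02,
         4.20368488e+02],
       [-3.89542921e-01, -3.66701461e-01,  8.44858776e-01,
         1.54580327e+02],
       [ 5.88037700e-01,  6.06985318e-01,  5.34584406e-01,
      
[... 461 characters left out ...]
      [-1.86411012e-01, -7.86968678e-01,  5.88159191e-01,
        -1.24235985e+03],
       [ 0.00000000e+00,  0.00000000e+00,  0.00000000e+00,
         1.00000000e+00]])}
wrist {'intrinsics': array([[291.19768257,   0.        , 281.60206604],
       [  0.        , 291.19768257, 213.45460037],
       [  0.        ,   0.        ,   1.        ]]), 'hand_eye': array([[ 9.99999701e-01,  6.06195545e-04,  4.80977129e-04,
         6.70858122e-01],
       [ 2.82775909e-04,  2.92305916e-01, -9.56324825e-01,
        -1.30694882e+02],
       [-7.20312309e-04,  9.56324675e-01,  2.92305657e-01,
         7.41342429e+01],
       [ 0.00000000e+00,  0.00000000e+00,  0.00000000e+00,
         1.00000000e+00]])}
```

View pics/a_scene.png

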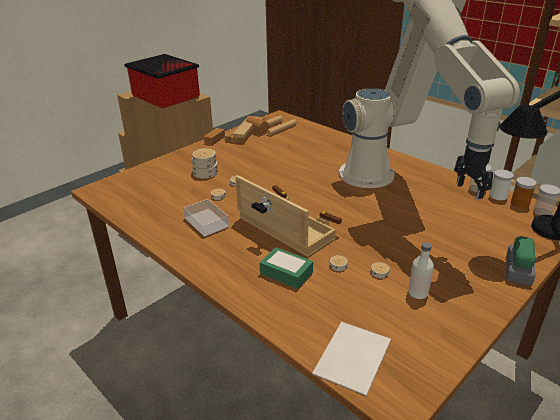

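View pics/a_side.png

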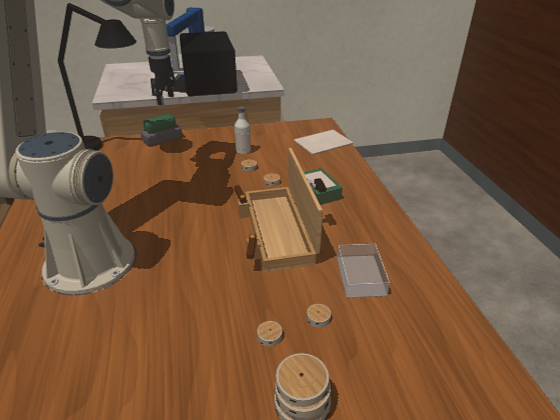

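View pics/a_wrist.png

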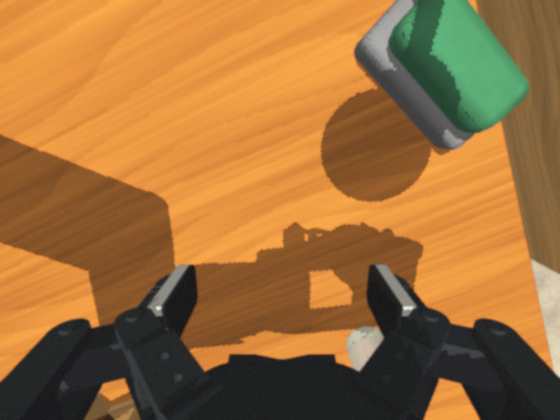

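```bash
cat >> h.py <<'E'
def cam(n,state=None):
    i=info(n)
    if 'view' in i: V=i['view']
    else:
        s=state or r.sense()
        T=np.eye(4);T[:3,:3]=R.from_euler('xyz',s['tcp_rot']).as_matrix();T[:3,3]=s['eef_pos']
        V=np.linalg.inv(T@i['hand_eye'])
    return i['intrinsics'],V
def ray(c,px):
    K,V=c; d=np.array([(px[0]-K[0,2])/K[0,0],-(px[1]-K[1,2])/K[1,1],-1])
    Ri=V[:3,:3].T; return -Ri@V[:3,3], Ri@d
def onz(c,px,z):
    o,d=ray(c,px); return o+d*(z-o[2])/d[2]
def proj(c,p):
    K,V=c; q=V[:3,:3]@np.asarray(p,float)+V[:3,3]
    return np.array([K[0,0]*q[0]/-q[2]+K[0,2],-K[1,1]*q[1]/-q[2]+K[1,2]])
def tri(c1,p1,c2,p2):
    o1,d1=ray(c1,p1);o2,d2=ray(c2,p2)
    A=np.stack([d1,-d2],1);t=np.linalg.lstsq(A,o2-o1,rcond=None)[0]
    a=o1+d1*t[0];b=o2+d2*t[1];return (a+b)/2,np.linalg.norm(a-b)
E
python3 - <<'E'
from h import *
c=cam('side')
for p in [(249,164),(272,179),(270,330),(319,312)]: print(p,onz(c,p,22).round(1))
c2=cam('scene')
for p in [(339,261),(380,267),(218,193),(235,180)]: print(p,onz(c2,p,22).round(1))
im=cv2.imread('pics/a_side.png');cv2.imwrite('pics/b1.png',cv2.resize(im[140:280,220:350],None,fx=5,fy=5,interpolation=cv2.INTER_CUBIC)[:,:])
im=cv2.imread('pics/a_scene.png');cv2.imwrite('pics/b2.png',cv2.resize(im[170:260,225:355],None,fx=6,fy=6,interpolation=cv2.INTER_CUBIC))
E
```

```text
(249, 164) [532.2 433.3  22. ]
(272, 179) [597.2 305.7  22. ]
(270, 330) [ 456.8 -368.3   22. ]
(319, 312) [ 586.1 -339.8   22. ]
(339, 261) [599.7 322.5  22. ]
(380, 267) [530.8 441.2  22. ]
(218, 193) [ 591.4 -332.4   22. ]
(235, 180) [ 468.3 -364.9   22. ]
```

View pics/b1.png

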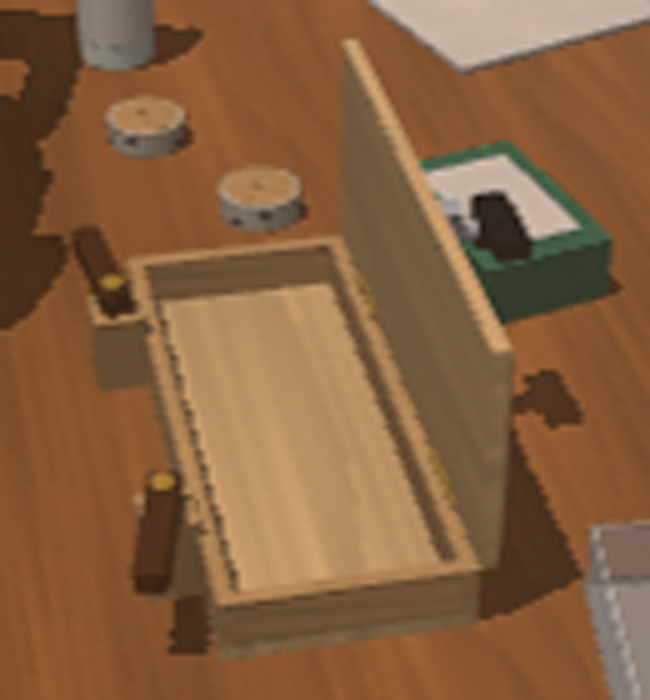

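View pics/b2.png

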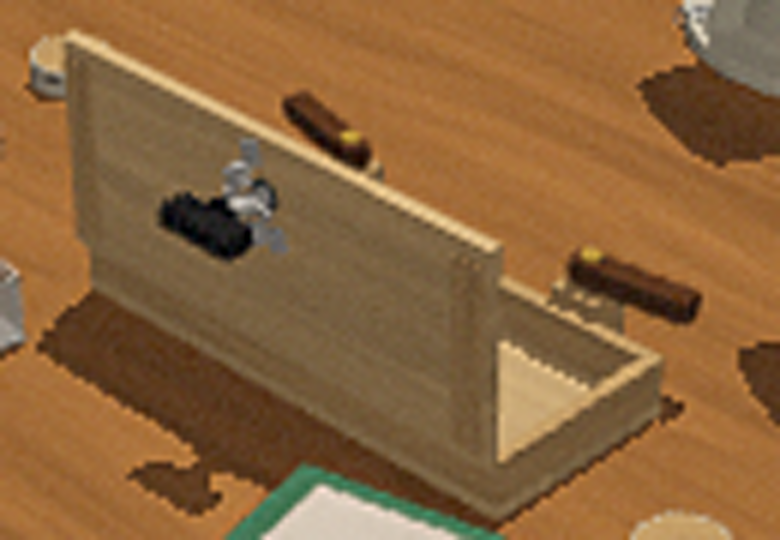

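Run:
```python
from h import *
c=cam('side');c2=cam('scene')
P=[onz(c,p,42) for p in [(246,192),(263,260.5),(315.6,253.8),(287.4,187.4)]]
for p in P: print(p.round(1))
m=np.mean(P,0);print('mean',m)
print([np.linalg.norm(P[i]-P[(i+1)%4]).round(1) for i in range(4)])
for i,j in[(1,0),(2,3)]:
    d=P[j]-P[i];print(np.degrees(np.arctan2(-d[0],d[1])))
# scene pivot spots
for nm,a,b in [('L',(243,197),(323.5,212.7)),('R',(252.4,236.4),(283.5,193.2))]:
    print(nm,onz(c,a,72),onz(c2,b,72),tri(c,a,c2,b))
im=cv2.imread('pics/a_side.png');hsv=None
for a,b in [((249,164),(380,267)),((272,179),(339,261.5)),((319,312),(218,193))]:print(tri(c,a,c2,b))
print(onz(c2,(225+660/6,170+357/6),42), onz(c2,(225+500/6,170+463/6),42))
```

```text
[487.4 208.1  42. ]
[ 481.2 -145.6   42. ]
[ 631.1 -149.3   42. ]
[632.  207.4  42. ]
mean [557.94954704  30.16198322  42.        ]
[np.float64(353.7), np.float64(149.9), np.float64(356.7), np.float64(144.6)]
-0.9978296687525517
-0.1510866035315678
L [467.88104971 134.63107195  72.        ] [465.00423416 137.23959581  72.        ] (array([466.8377575 , 137.03824503,  71.67421865]), np.float64(3.2713359778702524))
R [464.79937615 -71.7530292   72.        ] [464.60947402 -71.04726082  72.        ] (array([464.66585908, -71.27645101,  71.79646714]), np.float64(0.46532080443284723))
(array([531.41598243, 439.77446723,  19.97449974]), np.float64(4.28003356866337))
(array([597.87657852, 319.01310392,  15.41231255]), np.float64(4.445851436065288))
(array([ 587.45536266, -337.08110195,   18.52548532]), np.float64(0.6732740340157005))
[486.37422645 211.38788159  42.        ] [633.17618119 212.56845825  42.        ]
```

Run:
```python
from h import *
c=cam('side');c2=cam('scene')
print('carton');
for p in [(305,173),(321.5,168.5),(342,188)]: print(onz(c,p,50).round())
for p in [(320,203.6),(342,197)]: print(onz(c,p,0).round())
for p in [(260,263),(276,249),(313,265)]: print('sc',onz(c2,p,50).round())
print('tub')
for p in [(345,294),(385,293)]: print(onz(c,p,0).round())
for p in [(338,245),(378,244)]: print(onz(c,p,50).round())
print('glue',onz(c,(243,151),0),onz(c2,(420,295),0))
print('stack',onz(c,(302,380),98),onz(c2,(204,155),98))
```

```text
carton
[713. 277.  50.]
[781. 296.  50.]
[812. 153.  50.]
[734. 147.   0.]
[822. 170.   0.]
sc [816. 162.  50.]
sc [725. 146.  50.]
sc [703. 296.  50.]
tub
[ 678. -276.    0.]
[ 784. -296.    0.]
[ 702. -135.   50.]
[ 816. -155.   50.]
glue [530.11470369 586.43012754   0.        ] [535.82159659 598.66895815   0.        ]
stack [ 482.66232421 -560.26841032   98.        ] [ 498.51557599 -533.89789344   98.        ]
```

```bash
python3 -m crank '[[0,6.6,0,0,0,0,1],[0,6.6,0,0,0,0,1],[0,6.6,0,0,0,0,1],[0,6.6,0,0,0,0,1],[0,6.6,0,0,0,0,1],[0,6.6,0,0,0,0,1],[0,6.6,0,0,0,0,1],[0,6.6,0,0,0,0,1],[0,6.6,0,0,0,0,1],[0,6.6,0,0,0,0,1]]' 40
```

```text
clock: 0.98
eef_pos: [250.9, 569.7, 238.4]
tcp_rot: [-1.578, 0.003, -0.046]
contact_force: [0.2, -0.4, 0.0]
opening: 1.0
```

```bash
python3 -m crank '[[0,0,0,3.5,0.7,-1.8,1],[0,0,0,3.5,0.7,-1.8,1],[0,0,0,3.5,0.7,-1.8,1],[0,0,0,3.5,0.7,-1.8,1],[0,0,0,3.5,0.7,-1.8,1],[0,0,0,3.5,0.7,-1.8,1],[0,0,0,3.5,0.7,-1.8,1],[0,0,0,3.5,0.7,-1.8,1],[0,0,0,0,0,0,1],[0,0,0,0,0,0,1]]'
cat > look.py <<'E'
import sys
from h import *
n=sys.argv[1]; c=sys.argv[2] if len(sys.argv)>2 else 'wrist'
s=r.sense();im=cams.grab_frame(c);cv2.imwrite(f'pics/{n}.png',im)
np.save(f'pics/{n}.npy',np.r_[s['eef_pos'],s['tcp_rot']])
print(s['eef_pos'].round(1),s['tcp_rot'].round(3),s['opening'].round(3),s['contact_force'].round(1),'clk',round(float(s['clock']),2))
E
python3 look.py c1
```

```text
clock: 1.82
eef_pos: [531.7, 403.5, 177.2]
tcp_rot: [-1.577, 0.005, -0.054]
contact_force: [-2.0, -0.1, -0.5]
opening: 1.004Traceback (most recent call last):
  File "look.py", line 6, in <module>
    print(s['eef_pos'].round(1),s['tcp_rot'].round(3),s['opening'].round(3),s['contact_force'].round(1),'clk',round(float(s['clock']),2))
                                                      ^^^^^^^^^^^^^^^^^^
AttributeError: 'float' object has no attribute 'round'
```

View pics/c1.png

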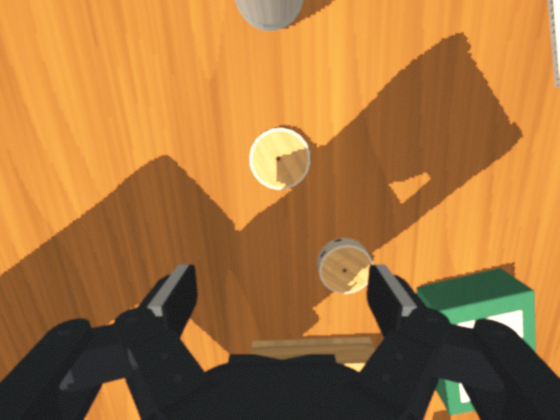

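```bash
sed -i "s/s\['opening'\].round(3)/round(float(s['opening']),3)/" look.py
cat >> h.py <<'E'
def wcam(name):
    a=np.load(f'pics/{name}.npy'); return cam('wrist',dict(eef_pos=a[:3],tcp_rot=a[3:]))
def totool(p,s=None):
    s=s or r.sense(); return R.from_euler('xyz',s['tcp_rot']).as_matrix().T@(np.asarray(p)-s['eef_pos'])/10
E
python3 - <<'E'
from h import *
c=wcam('c1')
for p in [(280,158),(345,267)]: print(onz(c,p,22))
print(onz(c,(270,17),0))
p=onz(c,(280,158),22);p[2]=14;print(totool(p))
E
```

```text
[532.31934355 446.39744133  22.        ]
[596.38301515 325.41229282  22.        ]
[529.98947342 571.53102842   0.        ]
[-0.08088655 16.28675293  4.40487724]
```

```bash
python3 -m crank '[[0,0,0,0,2,1,1],[0,0,0,0,2,1,1],[0,0,0,0,2,1,1],[0,0,0,0,2,1,1],[0,0,0,0,0,0,1],[0,0,0,0,0,0,1],[0,0,0,0,0,0,1],[0,0,0,0,0,0,1],[0,0,0,0,0,0,1],[0,0,0,0,0,0,1]]'
python3 look.py c2
python3 - <<'E'
from h import *
im=cv2.imread('pics/c2.png')
hsv=cv2.cvtColor(im,cv2.COLOR_BGR2HSV); print(hsv[200:300:20,270:290:19])
E
```

```text
clock: 2.7
eef_pos: [528.7, 449.2, 100.3]
tcp_rot: [-1.574, 0.001, -0.047]
contact_force: [0.5, 1.3, -0.6]
opening: 1.0
[528.7 449.2 100.3] [-1.574e+00  1.000e-03 -4.700e-02] 1.0 [ 0.5  1.3 -0.6] clk 2.7
[[[ 18  78 184]
  [ 16 135 170]]

 [[ 18 138 236]
  [ 16 137 193]]

 [[ 21 132 250]
  [ 17 137 170]]

 [[ 17 117 190]
  [ 16 135 192]]

 [[ 14 177 150]
  [ 14 172 138]]]
```

View pics/c2.png

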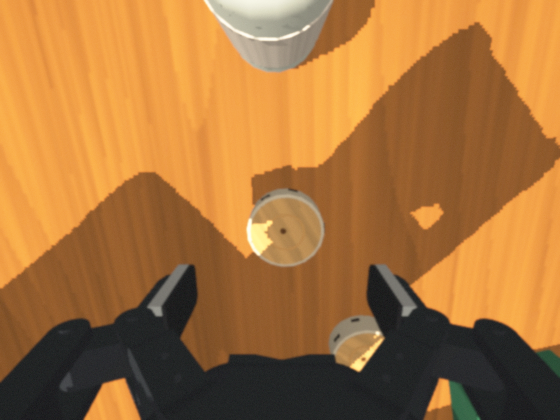

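Run:
```python
from h import *
c=wcam('c2')
p=onz(c,(285,230),22);print(p)
print(onz(c,(247,230),22)-onz(c,(323,230),22),onz(c,(285,194),22)-onz(c,(285,266),22))
p[2]=14;print(totool(p))
```

```text
[531.61571894 446.68704281  22.        ]
[-58.00060776   2.73602511   0.        ] [ 2.59242411 58.65400491  0.        ]
[ 0.29093295  8.65797007 -0.22663594]
```

```bash
python3 -m crank '[[0,0,0,0.15,1.5,-0.12,1],[0,0,0,0.15,1.5,-0.12,1],[0,0,0,0,1.5,0,1],[0,0,0,0,1.5,0,1],[0,0,0,0,1.2,0,1],[0,0,0,0,0.8,0,1],[0,0,0,0,0,0,1],[0,0,0,0,0,0,1],[0,0,0,0,0,0,1],[0,0,0,0,0,0,1]]'
python3 look.py c3
```

```text
clock: 3.58
eef_pos: [533.0, 444.0, 11.9]
tcp_rot: [-1.574, 0.001, -0.049]
contact_force: [0.5, -0.1, -0.5]
opening: 1.002
[533.  444.   11.9] [-1.574e+00  1.000e-03 -4.900e-02] 1.002 [ 0.5 -0.1 -0.5] clk 3.58
```

View pics/c3.png

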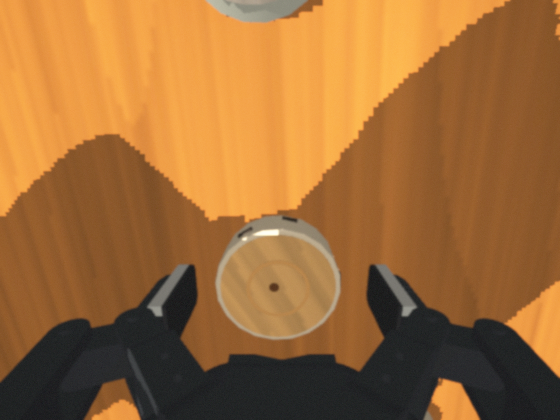

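```bash
python3 - <<'E'
from h import *
p=onz(wcam('c3'),(278,285),22);print(p, totool(p))
E
python3 -m crank '[[0,0,0,0,0,0.2,-1],[0,0,0,0,0,0,-1],[0,0,0,0,0,0,-1],[0,0,0,0,0,0,-1],[0,0,0,0,0,0,-1],[0,0,0,0,0,0,-1],[0,0,0,0,0,0,-1],[0,0,0,0,0,0,-1],[0,0,0,0,0,0,-1],[0,0,0,0,0,0,-1]]' 40
```

```text
[532.08736057 447.16923238  22.        ] [-0.11529437 -0.99200424  0.30119778]
clock: 4.47
eef_pos: [534.7, 447.9, 15.6]
tcp_rot: [-1.57, -0.003, -0.049]
contact_force: [-0.3, 0.2, -0.5]
opening: 0.682
```

```bash
python3 -m crank '[[0,0,0,0,-1,0,-1],[0,0,0,0,-2,0,-1],[0,0,0,0,-2,0,-1],[0,0,0,0,-2,0,-1],[0,-1.1,0,0,-2,0,-1],[0,-1.1,0,0,-2,0,-1],[0,0,0,0.5,-1,-2,-1],[0,0,0,0.5,0,-3,-1],[0,0,0,0.5,0,-3,-1],[0,0,0,0.5,0,-3,-1]]'
python3 -m crank '[[0,0,0,0.5,0,-3.5,-1],[0,0,0,0.5,0,-3.5,-1],[0,0,0,0,0,-3.5,-1],[0,0,0,0,0,-3.5,-1],[0,0,0,0,0,-3,-1],[0,0,0,0,0,-1,-1],[0,0,0,0,0,0,-1],[0,0,0,0,0,0,-1],[0,0,0,0,0,0,-1],[0,0,0,0,0,0,-1]]'
python3 look.py c4
```

```text
clock: 5.3
eef_pos: [553.1, 340.5, 147.6]
tcp_rot: [-1.567, -0.007, -0.002]
contact_force: [0.6, 0.6, 0.1]
opening: 0.686
clock: 6.13
eef_pos: [564.6, 150.0, 154.9]
tcp_rot: [-1.565, -0.015, -0.005]
contact_force: [-0.8, 1.1, -0.4]
opening: 0.683
[564.6 150.  154.9] [-1.565 -0.015 -0.005] 0.683 [-0.8  1.1 -0.4] clk 6.13
```

View pics/c4.png

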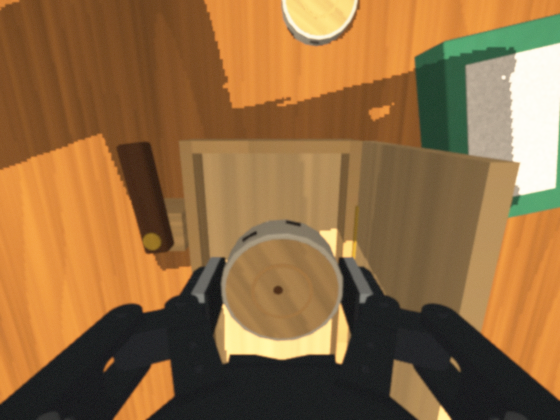

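Run:
```python
from h import *
c=wcam('c4')
for p in [(181,141),(360,141)]: print(onz(c,p,42).round(1))
print('piv',onz(c,(152,242),72).round(1))
for p in [(192,154),(348,154)]: print(onz(c,p,42).round(1))
```

```text
[485.7 213.3  42. ]
[631.3 212.3  42. ]
piv [464.6 137.8  72. ]
[493.6 202.9  42. ]
[622.1 202.   42. ]
```

```bash
python3 -m crank '[[-0.3,0,0.9,-0.3,2,-0.3,-1],[0,0,0,-0.25,2,-0.2,-1],[0,0,0,0,2,0,-1],[0,0,0,0,2,0,-1],[0,0,0,0,1.5,0,-1],[0,0,0,0,1,0,-1],[0,0,0,0,0.5,0,-1],[0,0,0,0,0,0,-1],[0,0,0,0,0,0,-1],[0,0,0,0,0,0,-1]]'
```

```text
clock: 7.02
eef_pos: [561.8, 156.6, 41.9]
tcp_rot: [-1.567, -0.004, 0.007]
contact_force: [-0.5, 0.9, 0.1]
opening: 0.685
```

```bash
python3 -m crank '[[0,0,0,-0.2,0,-0.6,-1],[0,0,0,0,0,-0.5,-1],[0,0,0,0,0.4,0,-1],[0,0,0,0,0.4,0,-1],[0,0,0,0,0.3,0,-1],[0,0,0,0,0.3,0,-1],[0,0,0,0,0,0,-1],[0,0,0,0,0,0,-1],[0,0,0,0,0,0,-1],[0,0,0,0,0,0,-1]]'; python3 look.py c5
```

```text
clock: 7.85
eef_pos: [561.9, 144.4, 29.4]
tcp_rot: [-1.566, -0.009, 0.007]
contact_force: [0.2, -0.5, 0.2]
opening: 0.683
[561.9 144.4  29.4] [-1.566 -0.009  0.007] 0.683 [ 0.2 -0.5  0.2] clk 7.85
```

View pics/c5.png

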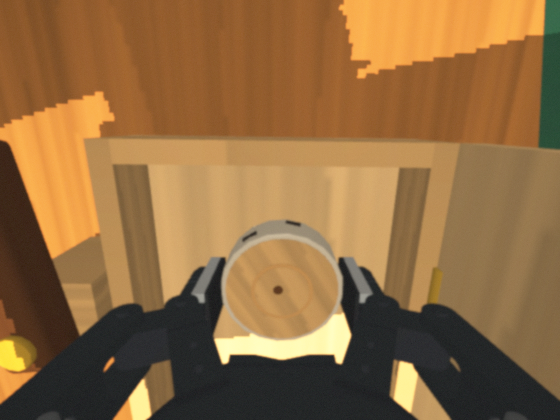

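```bash
python3 -m crank '[[0,0,0,-0.1,0.15,0,-1],[0,0,0,-0.1,0.15,0,-1],[0,0,0,0,0,0,-1],[0,0,0,0,0,0,0.8],[0,0,0,0,0,0,0.8],[0,0,0,0,0,0,0.8],[0,0,0,0,0,0,0.8],[0,0,0,0,-1,0,0.8],[0,0,0,0,-2,0,0.8],[0,0,0,0,-3,0,0.8]]'; python3 look.py c6
```

```text
clock: 8.73
eef_pos: [555.5, 143.4, 83.7]
tcp_rot: [-1.568, 0.0, 0.007]
contact_force: [-0.7, -0.3, 0.0]
opening: 0.905
[555.5 143.4  83.7] [-1.568  0.     0.007] 0.905 [-0.7 -0.3  0. ] clk 8.73
```

View pics/c6.png

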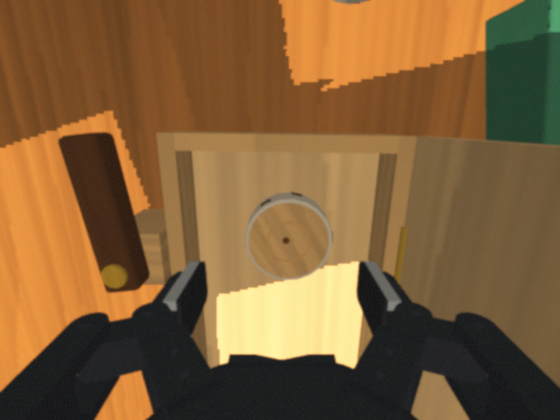

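```bash
python3 -m crank '[[0,0,0,0,-1.5,2,1],[0,0,0,0,-1,3.5,1],[0,0,0,0,0,3.5,1],[0,0,0,0,0,3.5,1],[0,0,0,1,0,3,1],[0,0,0,1.5,0,1.5,1],[0,0,0,1.5,0,0,1],[0,0,0,0,0,0,1],[0,0,0,0,0,0,1],[0,0,0,0,0,0,1]]'; python3 look.py d1
```

```text
clock: 9.62
eef_pos: [599.6, 322.9, 129.9]
tcp_rot: [-1.561, -0.017, 0.004]
contact_force: [1.2, 0.6, -0.1]
opening: 1.001
[599.6 322.9 129.9] [-1.561 -0.017  0.004] 1.001 [ 1.2  0.6 -0.1] clk 9.62
```

View pics/d1.png

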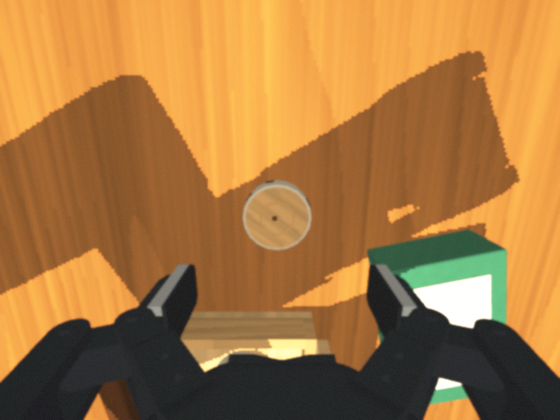

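Run:
```python
from h import *
c=wcam('d1')
p=onz(c,(277.5,217),22);print(p)
print(onz(c,(369,250),50),onz(c,(385,325),50))
p[2]=13;print(totool(p))
```

```text
[598.41630294 322.70884494  22.        ]
[670.61922296 303.96820423  50.        ] [690.67177537 234.09872787  50.        ]
[-0.27842574 11.67889416 -0.10509117]
```

```bash
python3 -m crank '[[-0.5,0,1.0,-0.2,2,0,1],[0,0,0,-0.1,2,0,1],[0,0,0,0,2,0,1],[0,0,0,0,2,0,1],[0,0,0,0,1.5,0,1],[0,0,0,0,0.8,0,1],[0,0,0,0,0.4,0,1],[0,0,0,0,0,0,1],[0,0,0,0,0,0,1],[0,0,0,0,0,0,1]]'; python3 look.py d2
```

```text
clock: 10.5
eef_pos: [593.2, 317.1, 23.1]
tcp_rot: [-1.571, 0.002, -0.002]
contact_force: [-0.1, 0.5, 0.6]
opening: 0.999
[593.2 317.1  23.1] [-1.571  0.002 -0.002] 0.999 [-0.1  0.5  0.6] clk 10.5
```

View pics/d2.png

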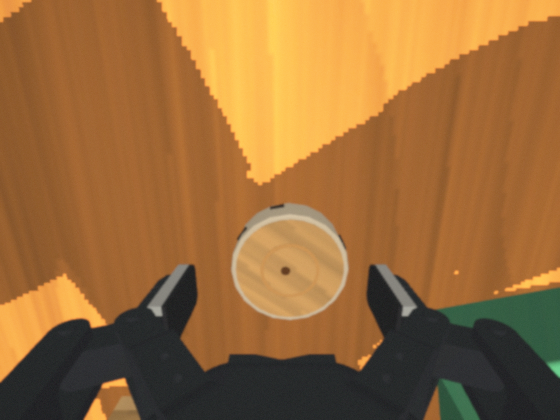

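```bash
python3 - <<'E'
from h import *
p=onz(wcam('d2'),(290,267),22);p[2]=13;print(p, totool(p))
E
python3 -m crank '[[0,0,0,0.2,0.3,0.3,1],[0,0,0,0.2,0.3,0.3,1],[0,0,0,0,0.3,0,1],[0,0,0,0,0,0,1],[0,0,0,0,0,0,-1],[0,0,0,0,0,0,-1],[0,0,0,0,0,0,-1],[0,0,0,0,0,0,-1],[0,0,0,0,0,0,-1],[0,0,0,0,0,0,-1]]' 40
```

```text
[598.01586719 323.73240247  13.        ] [0.46012593 1.03423362 0.6484568 ]
clock: 11.38
eef_pos: [599.7, 325.2, 16.8]
tcp_rot: [-1.568, -0.003, -0.001]
contact_force: [-0.0, -0.6, -0.3]
opening: 0.678
```

```bash
python3 -m crank '[[0,0,0,0,-1,0,-1],[0,0,0,0,-2,0,-1],[0,0,0,0,-2,0,-1],[0,0,0,0,-2,0,-1],[0,0,0,-1,-2,0,-1],[0,0,0,-1.5,-1,0,-1],[0,0,0,-1.5,0,-2,-1],[0,0,0,0,0,-3,-1],[0,0,0,0,0,-3,-1],[0,0,0,0,0,-3,-1]]'
python3 -m crank '[[0,0,0,0,0,-3.5,-1],[0,0,0,0,0,-3.5,-1],[0,0,0,0,0,-3.5,-1],[0,0,0,0,0,-2.5,-1],[0,0,0,0,0,-1,-1],[0,0,0,0,0,0,-1],[0,0,0,0,0,0,-1],[0,0,0,0,0,0,-1],[0,0,0,0,0,0,-1],[0,0,0,0,0,0,-1]]'
```

```text
clock: 12.22
eef_pos: [558.1, 217.5, 127.1]
tcp_rot: [-1.565, -0.007, 0.005]
contact_force: [0.6, -0.2, -0.6]
opening: 0.678
clock: 13.05
eef_pos: [558.8, 70.3, 132.4]
tcp_rot: [-1.563, -0.013, 0.003]
contact_force: [0.3, 0.3, -0.0]
opening: 0.684
```

```bash
python3 -m crank '[[-0.4,0,0.8,0,2,0,-1],[0,0,0,0,2,0,-1],[0,0,0,0,2,0,-1],[0,0,0,0,1.5,0,-1],[0,0,0,0,1,0,-1],[0,0,0,0,0.5,0,-1],[0,0,0,0,0,0,-1],[0,0,0,0,0,0,-1],[0,0,0,0,0,0,-1],[0,0,0,0,0,0,-1]]'; python3 look.py d3
```

```text
clock: 13.88
eef_pos: [562.0, 79.1, 41.1]
tcp_rot: [-1.569, -0.004, 0.013]
contact_force: [-0.3, 0.5, 0.1]
opening: 0.683
[562.   79.1  41.1] [-1.569 -0.004  0.013] 0.683 [-0.3  0.5  0.1] clk 13.88
```

View pics/d3.png

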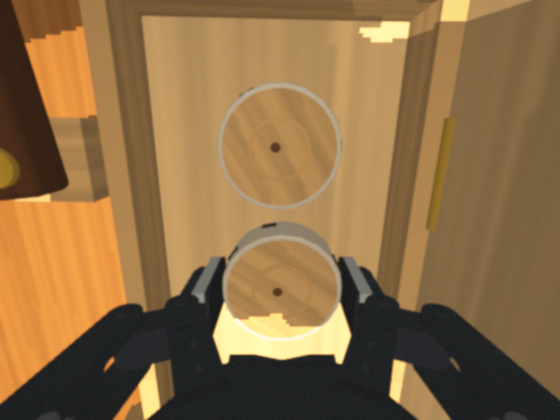

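```bash
python3 -m crank '[[0,0,0,-0.3,0,-0.5,-1],[0,0,0,-0.1,0,-0.4,-1],[0,0,0,0,0.4,0,-1],[0,0,0,0,0.4,0,-1],[0,0,0,0,0.3,0,-1],[0,0,0,0,0.3,0,-1],[0,0,0,0,0,0,-1],[0,0,0,0,0,0,-1],[0,0,0,0,0,0,-1],[0,0,0,0,0,0,-1]]'
```

```text
clock: 14.77
eef_pos: [558.9, 68.6, 27.2]
tcp_rot: [-1.569, -0.007, 0.012]
contact_force: [-0.9, -0.1, -0.5]
opening: 0.682
```

```bash
python3 -m crank '[[0,0,0,0,0,0,-0.2],[0,0,0,0,0,0,0.8],[0,0,0,0,0,0,0.8],[0,0,0,0,0,0,0.8],[0,0,0,0,-1,0,0.8],[0,0,0,0,-2,0,0.8],[0,0,0,0,-3,0,0.8],[0,0,0,0,-2,0,0.8],[0,0,0,0,-1,0,0.8],[0,0,0,0,0,-1,0.8]]'; python3 look.py d4
python3 -m crank '[[0,0,0,0,0,-3,1],[0,0,0,0,0,-4,1],[0,0,0,0,0,-4,1],[0,0,0,0,0,-4,1],[0,0,0,0,0,-4,1],[0,0,0,0,0,-4,1],[0,0,0,0,0,-4,1],[0,0,0,0,0,-4,1],[0,0,0,0,0,-3,1],[0,0,0,0,0,0,1]]'; python3 look.py e1
```

```text
clock: 15.6
eef_pos: [557.9, 59.3, 123.2]
tcp_rot: [-1.569, -0.006, 0.013]
contact_force: [1.0, -0.6, 0.0]
opening: 0.9
[557.9  59.3 123.2] [-1.569 -0.006  0.013] 0.9 [ 1.  -0.6  0. ] clk 15.6
clock: 16.48
eef_pos: [552.9, -298.9, 108.9]
tcp_rot: [-1.566, 0.01, 0.017]
contact_force: [-0.6, 0.5, 0.6]
opening: 1.001
[ 552.9 -298.9  108.9] [-1.566  0.01   0.017] 1.001 [-0.6  0.5  0.6] clk 16.48
```

View pics/d4.png

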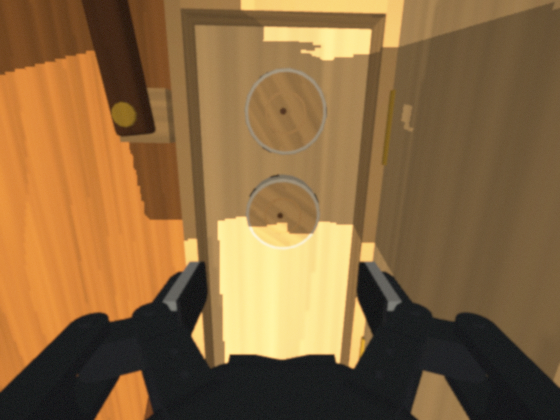

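View pics/e1.png

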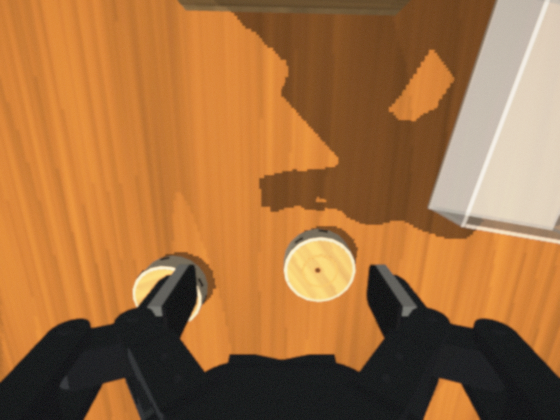

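Run:
```python
from h import *
c=wcam('e1')
p=onz(c,(320,269.5),22);print(p)
print(onz(c,(168,293),22), 'tub', onz(c,(430,208),50),onz(c,(463,225),50))
p[2]=22;print(totool(p))
```

```text
[ 585.10406356 -337.95858924   22.        ]
[ 456.49136136 -363.00139817   22.        ] tub [ 652.58729822 -275.90098475   50.        ] [ 677.03624384 -287.53148262   50.        ]
[ 3.31452854  8.57478174 -4.2373063 ]
```

```bash
python3 -m crank '[[0,0,0,1.5,1,-2,1],[0,0,0,1.5,1.5,-2,1],[0,0,0,0.3,2,-0.2,1],[0,0,0,0,2,0,1],[0,0,0,0,1,0,1],[0,0,0,0,0.5,0,1],[0,0,0,0,0.3,0,1],[0,0,0,0,0,0,1],[0,0,0,0,0,0,1],[0,0,0,0,0,0,1]]'; python3 look.py e2
```

```text
clock: 17.37
eef_pos: [580.8, -331.5, 15.5]
tcp_rot: [-1.557, 0.02, 0.017]
contact_force: [-0.3, -0.5, -1.0]
opening: 0.998
[ 580.8 -331.5   15.5] [-1.557  0.02   0.017] 0.998 [-0.3 -0.5 -1. ] clk 17.37
```

View pics/e2.png

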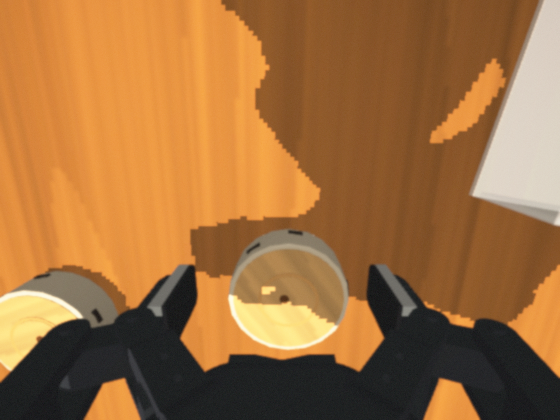

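Run:
```python
from h import *
p=onz(wcam('e2'),(289,297),22);p[2]=13;print(p, totool(p))
```

```text
[ 585.26184544 -337.16626679   13.        ] [ 0.41832956  0.26138928 -0.55577639]
```

```bash
python3 -m crank '[[-0.8,0,-1.1,0.2,0,-0.3,1],[0,0,0,0.2,0,-0.25,1],[0,0,0,0,0,0,1],[0,0,0,0,0,0,-1],[0,0,0,0,0,0,-1],[0,0,0,0,0,0,-1],[0,0,0,0,0,0,-1],[0,0,0,0,0,0,-1],[0,0,0,0,0,0,-1],[0,0,0,0,0,0,-1]]' 40
```

```text
clock: 18.25
eef_pos: [587.6, -338.5, 20.4]
tcp_rot: [-1.573, -0.004, 0.017]
contact_force: [0.1, -0.2, -0.1]
opening: 0.678
```

```bash
python3 -m crank '[[0,0,0,0,0,0,1],[0,0,0,0,0,0,1],[0,0,0,0,0.4,0,1],[0,0,0,0,0.4,0,1],[0,0,0,0,0.2,0,1],[0,0,0,0,0,0,1],[0,0,0,0,0,0,1],[0,0,0,0,0,0,1],[0,0,0,0,0,0,1],[0,0,0,0,0,0,1]]' 40; python3 look.py e3
```

```text
clock: 19.08
eef_pos: [587.1, -338.1, 8.3]
tcp_rot: [-1.573, -0.002, 0.017]
contact_force: [-0.6, 0.8, -0.3]
opening: 1.001
[ 587.1 -338.1    8.3] [-1.573 -0.002  0.017] 1.001 [-0.6  0.8 -0.3] clk 19.08
```

View pics/e3.png

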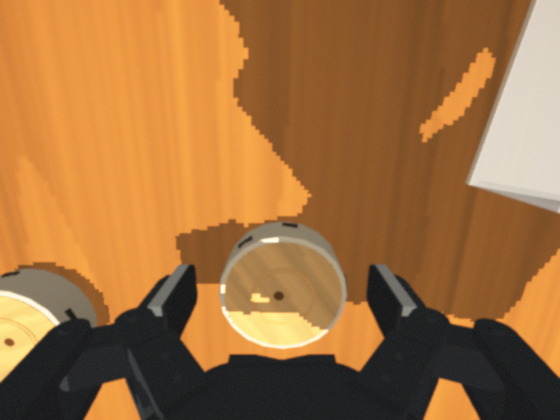

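```bash
python3 -m crank '[[0,0,0,0,-0.3,0,1],[0,0,0,0,0,0,-1],[0,0,0,0,0,0,-1],[0,0,0,0,0,0,-1],[0,0,0,0,0,0,-1],[0,0,0,0,0,0,-1],[0,0,0,0,0,0,-1],[0,0,0,0,0,0,-1],[0,0,0,0,0,0,-1],[0,0,0,0,0,0,-1]]' 40
```

```text
clock: 19.97
eef_pos: [587.5, -338.3, 12.5]
tcp_rot: [-1.573, -0.003, 0.017]
contact_force: [-0.1, -0.8, 0.9]
opening: 0.687
```

```bash
python3 -m crank '[[0,0,0,0,-1,0,-1],[0,0,0,0,-2,0,-1],[0,0,0,0,-2,0,-1],[0,0,0,0,-2,0,-1],[0,0,0,-1,-2,0,-1],[0,0,0,-1.5,-2,0,-1],[0,0,0,-0.5,0,2,-1],[0,0,0,0,0,3,-1],[0,0,0,0,0,3,-1],[0,0,0,0,0,3,-1]]'
python3 -m crank '[[0,0,0,0,0,3.5,-1],[0,0,0,0,0,3.5,-1],[0,0,0,0,0,3.5,-1],[0,0,0,0,0,2.5,-1],[0,0,0,0,0,1,-1],[0,0,0,0,0,0,-1],[0,0,0,0,0,0,-1],[0,0,0,0,0,0,-1],[0,0,0,0,0,0,-1],[0,0,0,0,0,0,-1]]'; python3 look.py e4
```

```text
clock: 20.8
eef_pos: [554.7, -231.4, 133.7]
tcp_rot: [-1.577, -0.008, 0.011]
contact_force: [0.6, 0.5, -0.1]
opening: 0.686
clock: 21.63
eef_pos: [553.4, -84.5, 139.5]
tcp_rot: [-1.579, -0.015, 0.012]
contact_force: [-1.1, 0.5, -0.2]
opening: 0.685
[553.4 -84.5 139.5] [-1.579 -0.015  0.012] 0.685 [-1.1  0.5 -0.2] clk 21.63
```

View pics/e4.png

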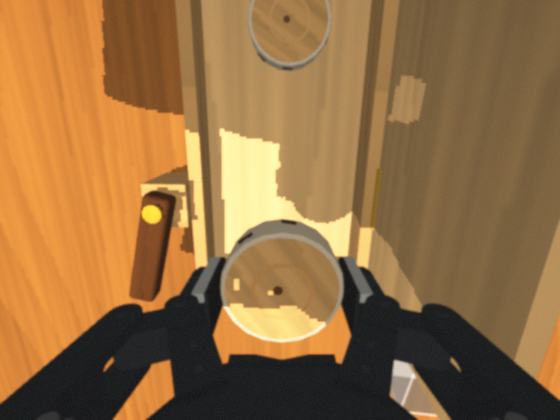

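```bash
python3 -m crank '[[0.5,0,0.9,0.3,2,0,-1],[0,0,0,0,2,0,-1],[0,0,0,0,2,0,-1],[0,0,0,0,1.8,0,-1],[0,0,0,0,1.3,0,-1],[0,0,0,0,0.8,0,-1],[0,0,0,0,0.5,0,-1],[0,0,0,0,0,0,-1],[0,0,0,0,0,0,-1],[0,0,0,0,0,0,-1]]'
```

```text
clock: 22.52
eef_pos: [559.3, -92.3, 32.4]
tcp_rot: [-1.571, -0.002, 0.003]
contact_force: [-0.9, -0.1, -0.2]
opening: 0.682
```

```bash
python3 -m crank '[[0,0,0,-0.2,0,0.6,-1],[0,0,0,0,0,0.6,-1],[0,0,0,0,0,0,-1],[0,0,0,0,0.3,0,-1],[0,0,0,0,0.3,0,-1],[0,0,0,0,0.2,0,-1],[0,0,0,0,0,0,-1],[0,0,0,0,0,0,-1],[0,0,0,0,0,0,-1],[0,0,0,0,0,0,-1]]';python3 look.py e5
```

```text
clock: 23.35
eef_pos: [559.1, -78.8, 26.6]
tcp_rot: [-1.572, -0.007, 0.004]
contact_force: [0.5, 0.9, -0.2]
opening: 0.686
[559.1 -78.8  26.6] [-1.572 -0.007  0.004] 0.686 [ 0.5  0.9 -0.2] clk 23.35
```

View pics/e5.png

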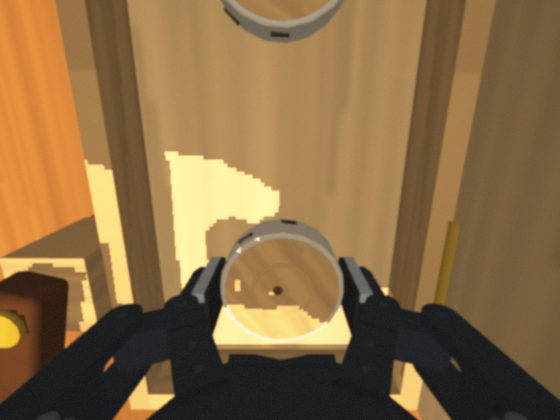

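```bash
python3 -m crank '[[0,0,0,0,0.2,0,-1],[0,0,0,0,0.1,0,-1],[0,0,0,0,0,0,0.8],[0,0,0,0,0,0,0.8],[0,0,0,0,0,0,0.8],[0,0,0,0,0,0,0.8],[0,0,0,0,-1,0,0.8],[0,0,0,0,-2,0,0.8],[0,0,0,0,-3,0,0.8],[0,0,0,0,-3,0,0.8]]'; python3 look.py e6
python3 -m crank '[[0,0,0,0,-1,-2,1],[0,0,0,-0.6,0,-3,1],[0,0,0,-1.2,0,-3.5,1],[0,0,0,-1.2,0,-3.5,1],[0,0,0,-1.2,0,-3.5,1],[0,0,0,-1.2,0,-3.5,1],[0,0,0,-1.2,0,-3.5,1],[0,0,0,-1.2,0,-2,1],[0,0,0,-1.2,0,-1,1],[0,0,0,0,0,0,1]]'; python3 look.py f1
```

```text
clock: 24.23
eef_pos: [554.1, -78.3, 111.8]
tcp_rot: [-1.57, 0.004, 0.003]
contact_force: [1.7, -0.5, 0.6]
opening: 0.904
[554.1 -78.3 111.8] [-1.57   0.004  0.003] 0.904 [ 1.7 -0.5  0.6] clk 24.23
clock: 25.12
eef_pos: [469.9, -346.3, 140.9]
tcp_rot: [-1.579, -0.021, 0.009]
contact_force: [0.4, 0.3, -1.0]
opening: 0.998
[ 469.9 -346.3  140.9] [-1.579 -0.021  0.009] 0.998 [ 0.4  0.3 -1. ] clk 25.12
```

View pics/e6.png

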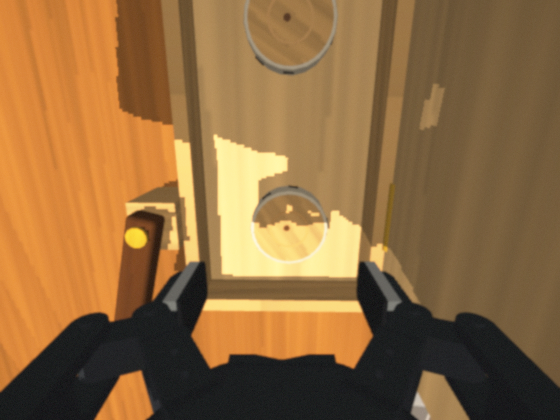

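View pics/f1.png

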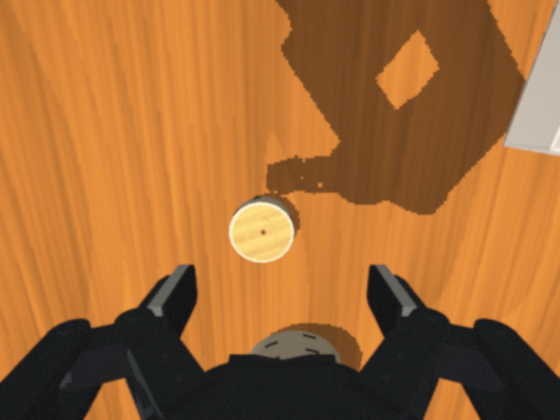

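Run:
```python
from h import *
c=wcam('f1')
p=onz(c,(262.5,232),22);print(p)
print('stack',onz(c,(303,332),98),onz(c,(303,332),0))
p[2]=13;print(totool(p))
```

```text
[ 455.73791044 -366.34319392   22.        ]
stack [ 487.28810372 -413.5532243    98.        ] [ 498.71257801 -494.73185085    0.        ]
[-1.82571522 12.78468576 -1.95572149]
```

```bash
python3 -m crank '[[0.4,0,1.2,-0.8,2,-0.8,1],[0,0,0,-0.7,2,-0.8,1],[0,0,0,-0.2,2,-0.3,1],[0,0,0,0,2,0,1],[0,0,0,0,1.5,0,1],[0,0,0,0,1.0,0,1],[0,0,0,0,0.7,0,1],[0,0,0,0,0.4,0,1],[0,0,0,0,0,0,1],[0,0,0,0,0,0,1]]'; python3 look.py f2
```

```text
clock: 26.0
eef_pos: [463.0, -361.3, 25.8]
tcp_rot: [-1.575, -0.009, 0.013]
contact_force: [-0.4, -1.0, 0.8]
opening: 0.999
[ 463.  -361.3   25.8] [-1.575 -0.009  0.013] 0.999 [-0.4 -1.   0.8] clk 26.0
```

View pics/f2.png

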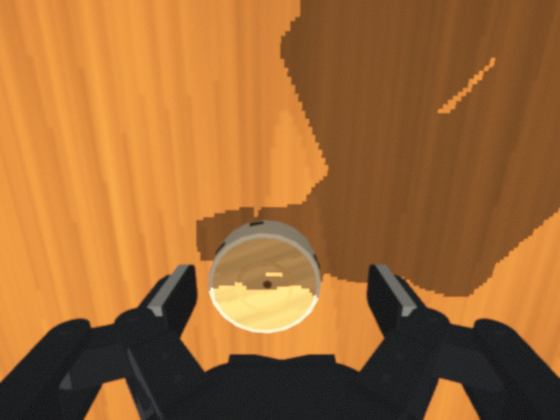

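```bash
python3 - <<'E'
from h import *
p=onz(wcam('f2'),(265.5,283),22);p[2]=10;print(p, totool(p))
E
python3 -m crank '[[0,0,0.4,-0.3,0,-0.2,1],[0,0,0,-0.3,0,-0.2,1],[0,0,0,-0.1,0.5,-0.1,1],[0,0,0,0,0.5,0,1],[0,0,0,0,0.4,0,1],[0,0,0,0,0.2,0,1],[0,0,0,0,0,0,1],[0,0,0,0,0,0,1],[0,0,0,0,0,0,1],[0,0,0,0,0,0,1]]'
```

```text
[ 455.27890704 -365.46482979   10.        ] [-0.79887593  1.59176835 -0.38306005]
clock: 26.88
eef_pos: [456.4, -368.5, 10.6]
tcp_rot: [-1.578, -0.005, 0.012]
contact_force: [0.6, -0.4, -0.4]
opening: 0.998
```

```bash
python3 -m crank '[[0,0,0,0,0,0.2,1],[0,0,0,0,0,0,-1],[0,0,0,0,0,0,-1],[0,0,0,0,0,0,-1],[0,0,0,0,0,0,-1],[0,0,0,0,0,0,-1],[0,0,0,0,0,0,-1],[0,0,0,0,0,0,-1],[0,0,0,0,0,0,-1],[0,0,0,0,0,0,-1]]' 40
python3 -m crank '[[0,0,0,0,-1,0,-1],[0,0,0,0,-2,0,-1],[0,0,0,0,-2,0,-1],[0,0,0,0,-2,0,-1],[0,0,0,1,-2,0,-1],[0,0,0,1,-2,1,-1],[0,0,0,1.5,0,3,-1],[0,0,0,1.5,0,3,-1],[0,0,0,1.5,0,3,-1],[0,0,0,1.5,0,3,-1]]'
```

```text
clock: 27.72
eef_pos: [456.8, -366.3, 11.4]
tcp_rot: [-1.578, -0.005, 0.012]
contact_force: [0.8, 0.3, 0.0]
opening: 0.687
clock: 28.55
eef_pos: [535.5, -235.8, 132.9]
tcp_rot: [-1.58, -0.008, 0.004]
contact_force: [0.4, -0.7, -0.8]
opening: 0.686
```

```bash
python3 -m crank '[[0,0,0,0.7,0,3.5,-1],[0,0,0,0.7,0,3.5,-1],[0,0,0,0.5,0,3.5,-1],[0,0,0,0,0,3.5,-1],[0,0,0,0,0,3.5,-1],[0,0,0,0,0,2.5,-1],[0,0,0,0,0,1,-1],[0,0,0,0,0,0,-1],[0,0,0,0,0,0,-1],[0,0,0,0,0,0,-1]]'; python3 look.py f3
```

```text
clock: 29.38
eef_pos: [558.1, -11.7, 139.0]
tcp_rot: [-1.582, -0.018, 0.009]
contact_force: [1.1, 1.2, -1.5]
opening: 0.691
[558.1 -11.7 139. ] [-1.582 -0.018  0.009] 0.691 [ 1.1  1.2 -1.5] clk 29.38
```

View pics/f3.png

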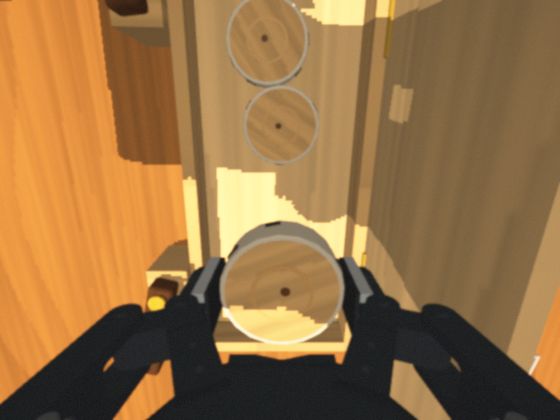

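```bash
python3 - <<'E'
from h import *
c=wcam('f3')
for p in[(268,42),(281,126),(284,290)]: print(onz(c,p,32).round(1))
E
python3 -m crank '[[0.6,0,1.0,0,2,0,-1],[0,0,0,0,2,0,-1],[0,0,0,0,2,0,-1],[0,0,0,0,1.5,0,-1],[0,0,0,0,1,0,-1],[0,0,0,0,0.5,0,-1],[0,0,0,0,0,0,-1],[0,0,0,0,0,0,-1],[0,0,0,0,0,0,-1],[0,0,0,0,0,0,-1]]'; python3 look.py f4
```

```text
[549.7 118.6  32. ]
[559.5  60.9  32. ]
[563.4 -85.4  32. ]
clock: 30.27
eef_pos: [561.9, -23.6, 48.5]
tcp_rot: [-1.573, -0.006, -0.004]
contact_force: [-0.7, 1.2, -0.8]
opening: 0.69
[561.9 -23.6  48.5] [-1.573 -0.006 -0.004] 0.69 [-0.7  1.2 -0.8] clk 30.27
```

View pics/f4.png

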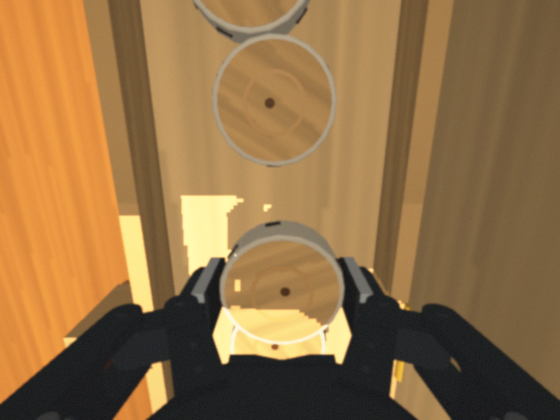

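```bash
python3 - <<'E'
from h import *
c=wcam('f4')
for p in[(275,100),(275,346)]: print(onz(c,p,32).round(1))
print(onz(c,(285,290),50))
E
python3 -m crank '[[0,0,0,-0.2,0,0.6,-1],[0,0,0,-0.1,0,0.6,-1],[0,0,0,0,0,0.4,-1],[0,0,0,0,0,0.1,-1],[0,0,0,0,0.4,0,-1],[0,0,0,0,0.5,0,-1],[0,0,0,0,0.3,0,-1],[0,0,0,0,0,0,-1],[0,0,0,0,0,0,-1],[0,0,0,0,0,0,-1]]'; python3 look.py f5
```

```text
[559.9  62.4  32. ]
[558.3 -78.8  32. ]
[564.15361151 -28.47994089  50.        ]
clock: 31.15
eef_pos: [559.8, -3.6, 36.8]
tcp_rot: [-1.573, -0.009, -0.002]
contact_force: [0.3, 0.8, -0.8]
opening: 0.691
[559.8  -3.6  36.8] [-1.573 -0.009 -0.002] 0.691 [ 0.3  0.8 -0.8] clk 31.15
```

View pics/f5.png

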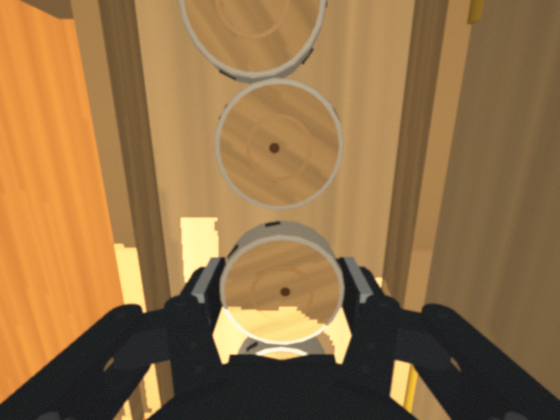

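```bash
python3 -m crank '[[0,0,0,0,0.4,-0.2,-1],[0,0,0,0,0.4,0,-1],[0,0,0,0,0.2,0,-1],[0,0,0,0,0.2,0,-1],[0,0,0,0,0,0,-1],[0,0,0,0,0,0,-1],[0,0,0,0,0,0,-1],[0,0,0,0,0,0,-1],[0,0,0,0,0,0,-1],[0,0,0,0,0,0,-1]]'
```

```text
clock: 32.03
eef_pos: [560.2, -6.3, 23.7]
tcp_rot: [-1.573, -0.01, -0.003]
contact_force: [-0.0, 0.4, 0.2]
opening: 0.685
```

Release, rise and move back towards −x to look at the whole press.

```bash
python3 -m crank '[[0,0,0,0,0.1,0,-1],[0,0,0,0,0,0,0.8],[0,0,0,0,0,0,0.8],[0,0,0,0,0,0,0.8],[0,0,0,0,0,0,0.8],[0,0,0,0,-1,0,0.8],[0,0,0,0,-2,0,0.8],[0,0,0,0,-3,0,0.8],[0,0,0,0,-3,0,0.8],[0,0,0,0,-3,0,0.8]]'
python3 -m crank '[[0,0,0,0,-3,-2,1],[0,0,0,0,-3,-3,1],[0,0,0,0,-3,-3,1],[0,0,0,0,-3,-3,1],[0,0,0,0,-2,-2,1],[0,0,0,0,0,0,1],[0,0,0,0,0,0,1],[0,0,0,0,0,0,1],[0,0,0,0,0,0,1],[0,0,0,0,0,0,1]]'; python3 look.py g1; python3 look.py g1s side
```

```text
clock: 32.87
eef_pos: [554.4, -6.0, 143.0]
tcp_rot: [-1.573, 0.003, -0.003]
contact_force: [1.5, 0.2, -0.5]
opening: 0.902
clock: 33.7
eef_pos: [553.9, -134.8, 298.5]
tcp_rot: [-1.575, -0.01, 0.0]
contact_force: [0.6, -0.2, 0.2]
opening: 1.004
[ 553.9 -134.8  298.5] [-1.575 -0.01   0.   ] 1.004 [ 0.6 -0.2  0.2] clk 33.7
[ 553.7 -134.6  298.1] [-1.575 -0.01   0.   ] 1.002 [-0.   0.3 -0.3] clk 33.75
```

View pics/g1.png

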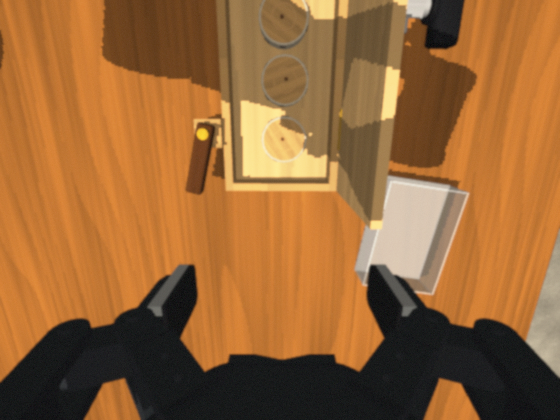

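View pics/g1s.png

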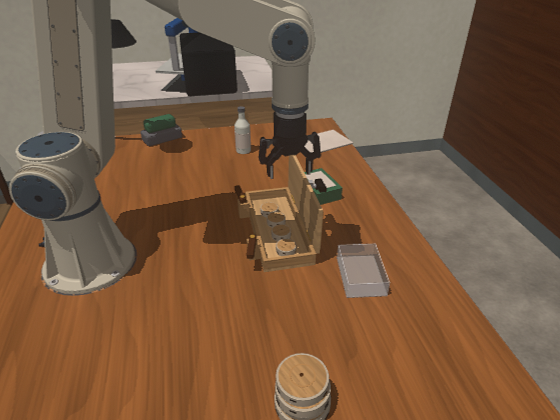

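Run:
```python
from h import *
def ony(c,px,y):
    o,d=ray(c,px);return o+d*(y-o[1])/d[1]
c=cam('side');c2=cam('scene')
print(ony(c,(322,210.3),-147.5),ony(c,(319.3,211),-147.5))
print(ony(c2,(225+500/6,170+247/6),212.5))
c=wcam('g1')
print(ony(c,(374,228),-147.5),ony(c,(382,221),-147.5))
im=cv2.imread('pics/g1s.png');cv2.imwrite('pics/g1z.png',cv2.resize(im[180:270,230:330],None,fx=6,fy=6,interpolation=cv2.INTER_CUBIC))
```

```text
[ 641.31122218 -147.5         189.55699057] [ 633.9992031  -147.5         188.38711826]
[636.7779782  212.5        192.01730512]
[ 636.8754388  -147.5         188.83155183] [ 650.41327426 -147.5         169.82008707]
```

View pics/g1z.png

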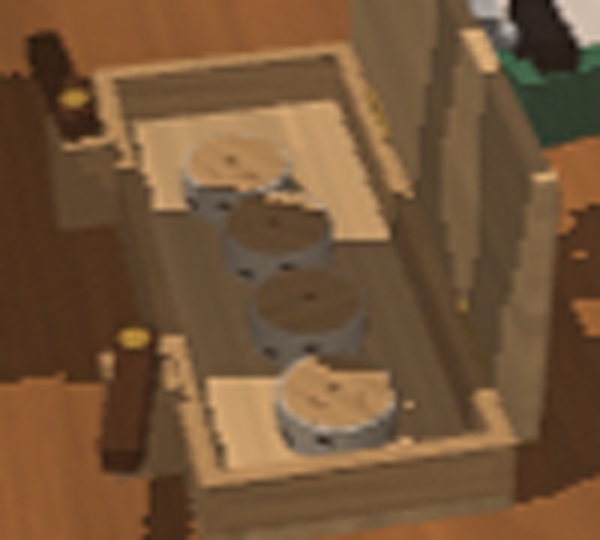

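```bash
python3 -m crank '[[0,0,0,2,0,1,-1],[0,0,0,3,0,1,-1],[0,0,0,3,0,1,-1],[0,0,0,3,0,1,-1],[0,0,0,3,0,1,-1],[0,0,0,1,0,1,-1],[0,0,0,0,0,1,-1],[0,0,0,0,0,0,-1],[0,0,0,0,0,0,-1],[0,0,0,0,0,0,-1]]'; python3 look.py h1;  python3 look.py h1s side
```

```text
clock: 34.63
eef_pos: [703.6, -54.8, 289.0]
tcp_rot: [-1.573, 0.007, 0.006]
contact_force: [0.4, -0.8, 1.0]
opening: -0.001
[703.6 -54.8 289. ] [-1.573  0.007  0.006] -0.001 [ 0.4 -0.8  1. ] clk 34.63
[703.5 -55.1 289.2] [-1.573  0.007  0.006] -0.003 [ 0.6  0.3 -0.4] clk 34.68
```

View pics/h1.png

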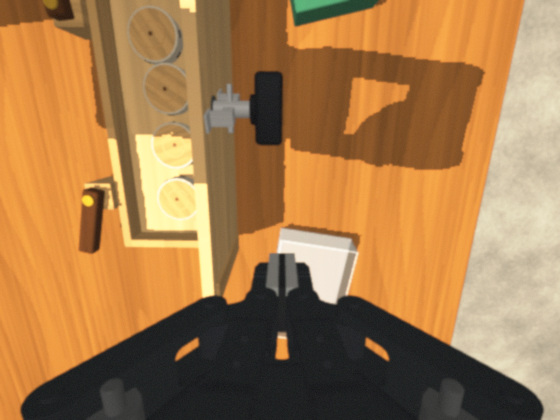

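```bash
python3 -m crank '[[0,0,0,0,1.5,-1,-1],[0,0,0,0,2,-0.5,-1],[0,0,0,0,2,0,-1],[0,0,0,0,2,0,-1],[0,0,0,0,1.5,0,-1],[0,0,0,0,1,0,-1],[0,0,0,0,0.5,0,-1],[0,0,0,0,0,0,-1],[0,0,0,0,0,0,-1],[0,0,0,0,0,0,-1]]'; python3 look.py h2;  python3 look.py h2s side
```

```text
clock: 35.57
eef_pos: [701.0, -77.7, 188.4]
tcp_rot: [-1.575, -0.003, -0.001]
contact_force: [0.0, 0.5, 0.1]
opening: -0.001
[701.  -77.7 188.4] [-1.575e+00 -3.000e-03 -1.000e-03] -0.001 [0.  0.5 0.1] clk 35.57
[701.2 -77.7 188.7] [-1.575e+00 -4.000e-03 -1.000e-03] -0.001 [-0.3 -0.   1. ] clk 35.62
```

View pics/h2.png

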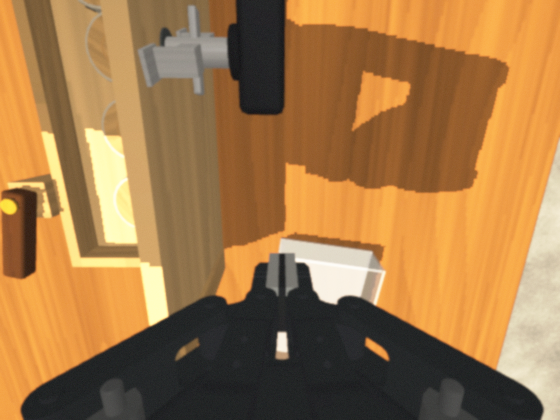

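View pics/h2s.png

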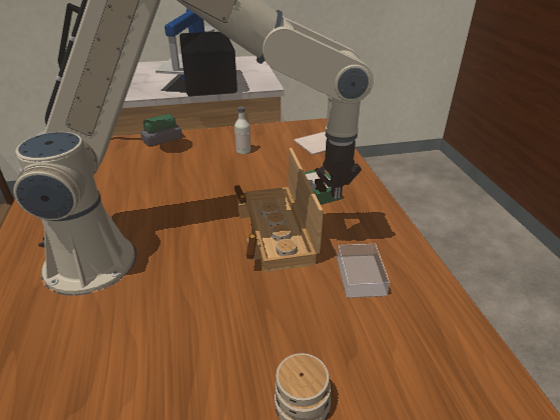

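```bash
python3 -m crank '[[0,0,0,-1.2,0,0,-1],[0,0,0,-1.2,0,0,-1],[0,0,0,-1.0,0,0,-1],[0,0,0,-1,0.1,0,-1],[0,0,0,-1,0.1,0,-1],[0,0,0,-1,0.1,0,-1],[0,0,0,-1,0.1,0,-1],[0,0,0,-0.5,0.1,0,-1],[0,0,0,0,0,0,-1],[0,0,0,0,0,0,-1]]'; python3 look.py h3s side
```

```text
clock: 36.5
eef_pos: [624.5, -77.2, 189.8]
tcp_rot: [-1.577, -0.023, 0.0]
contact_force: [4.0, 0.6, -1.4]
opening: -0.002
[624.5 -77.2 189.8] [-1.577 -0.023  0.   ] -0.002 [ 4.   0.6 -1.4] clk 36.5
```

View pics/h3s.png

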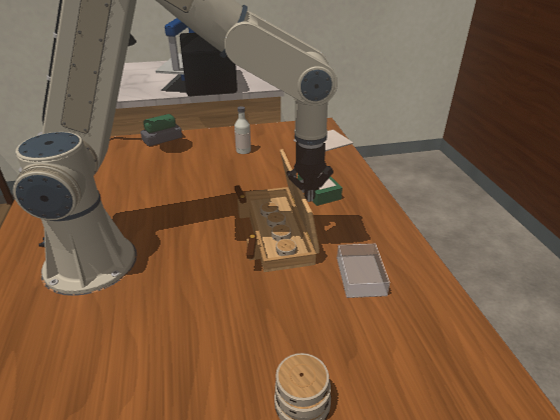

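```bash
python3 -m crank '[[0,0,0.8,-0.7,0.4,0,-1],[0,0,0.5,-0.7,0.4,0,-1],[0,0,0,-0.7,0.4,0,-1],[0,0,0,-0.7,0.4,0,-1],[0,0,0,-0.7,0.5,0,-1],[0,0,0,-0.6,0.5,0,-1],[0,0,0,-0.6,0.5,0,-1],[0,0,0,-0.6,0.5,0,-1],[0,0,0,-0.5,0.4,0,-1],[0,0,0,0,0,0,-1]]'; python3 look.py h4s side
```

```text
clock: 37.38
eef_pos: [560.6, -77.8, 145.7]
tcp_rot: [-1.577, 0.003, 0.0]
contact_force: [2.8, -0.3, 0.2]
opening: -0.002
[560.6 -77.8 145.7] [-1.577  0.003  0.   ] -0.002 [ 2.8 -0.3  0.2] clk 37.38
```

View pics/h4s.png

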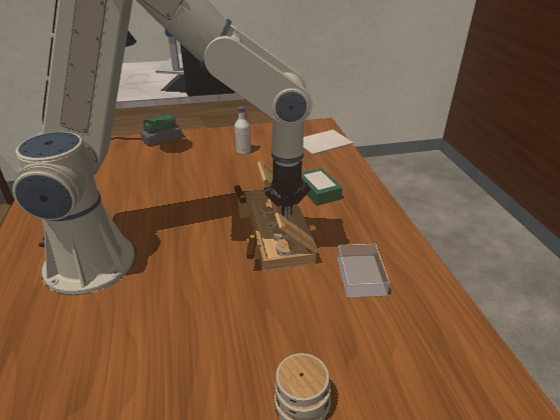

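```bash
python3 -m crank '[[0,0,0,-0.6,0.5,0,-1],[0,0,0,-0.6,0.5,0,-1],[0,0,0,-0.5,0.6,0,-1],[0,0,0,-0.5,0.6,0,-1],[0,0,0,-0.4,0.7,0,-1],[0,0,0,-0.3,0.7,0,-1],[0,0,0,-0.3,0.7,0,-1],[0,0,0,-0.2,0.7,0,-1],[0,0,0,0,0,0,-1],[0,0,0,0,0,0,-1]]'; python3 look.py h5s side
```

```text
clock: 38.27
eef_pos: [521.7, -77.6, 89.4]
tcp_rot: [-1.576, 0.007, 0.0]
contact_force: [2.3, 0.5, 1.5]
opening: 0.001
[521.7 -77.6  89.4] [-1.576  0.007  0.   ] 0.001 [2.3 0.5 1.5] clk 38.27
```

View pics/h5s.png

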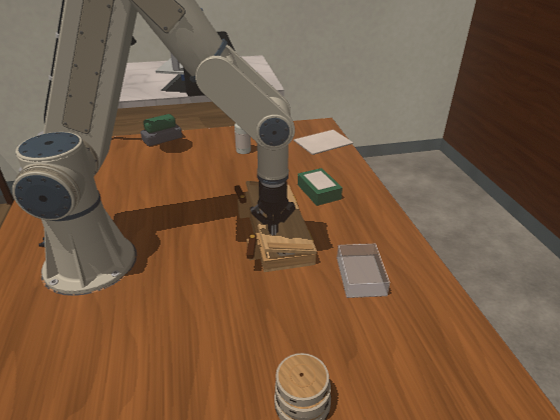

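```bash
python3 -m crank '[[0,0,0,-0.2,0.5,0,-1],[0,0,0,-0.2,0.5,0,-1],[0,0,0,0,0.5,0,-1],[0,0,0,0,0.5,0,-1],[0,0,0,0,0.4,0,-1],[0,0,0,0,0.2,0,-1],[0,0,0,0,0.1,0,-1],[0,0,0,0,0.1,0,-1],[0,0,0,0,0.1,0,-1],[0,0,0,0,0.1,0,-1]]'
```

```text
clock: 39.15
eef_pos: [517.4, -77.9, 62.8]
tcp_rot: [-1.576, 0.008, 0.0]
contact_force: [-5.9, 1.6, 18.8]
opening: 0.004
```

```bash
python3 -m crank '[[0,0,0,0,-1,0,-1],[0,0,0,0,-2,0,-1],[0,0,0,0,-3,0,-1],[0,0,0,0,-3,0,-1],[0,0,0,-1,-3,-2,-1],[0,0,0,-2,-2,-3,-1],[0,0,0,-3,-1,-3,-1],[0,0,0,0,0,0,-1],[0,0,0,0,0,0,-1],[0,0,0,0,0,0,-1]]'; python3 look.py i1;python3 look.py i1s side
```

```text
clock: 39.98
eef_pos: [458.0, -160.0, 221.3]
tcp_rot: [-1.579, 0.006, 0.002]
contact_force: [-0.4, -0.6, 0.3]
opening: 0.004
[ 458.  -160.   221.3] [-1.579  0.006  0.002] 0.004 [-0.4 -0.6  0.3] clk 39.98
[ 458.2 -159.7  221.1] [-1.579  0.007  0.002] -0.002 [0.6 0.1 0.7] clk 40.03
```

View pics/i1.png

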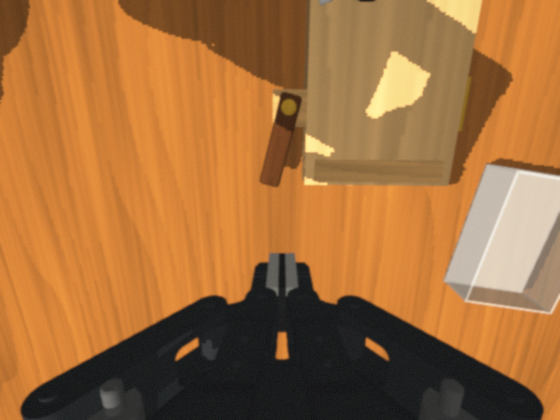

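View pics/i1s.png

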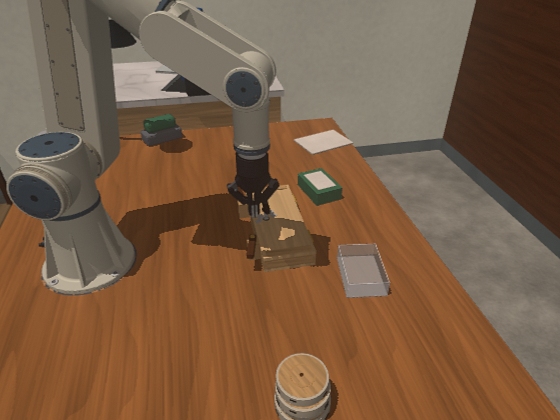

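Run:
```python
from h import *
c=wcam('i1')
a=onz(c,(289,107),72);b=onz(c,(271,183),72);print(a,b,np.linalg.norm(a-b))
print('lid corner',onz(c,(306,184),52),onz(c,(448,185),52))
```

```text
[464.15079859 -71.28846098  72.        ] [ 447.22666337 -140.89941352   72.        ] 71.638753945647
lid corner [ 482.89776224 -145.9472858    52.        ] [ 630.75943749 -146.64172965   52.        ]
```

```bash
python3 -m crank '[[0.5,0,0,-2,0,1.5,-1],[0,0,0,-2,0,1.5,-1],[0,0,0,-0.3,2.5,0.3,-1],[0,0,0,0,3,0,-1],[0,0,0,0,3,0,-1],[0,0,0,0,2.5,0,-1],[0,0,0,0,1.5,0,-1],[0,0,0,0,1,0,-1],[0,0,0,0,0,0,-1],[0,0,0,0,0,0,-1]]'; python3 look.py i2
```

```text
clock: 40.92
eef_pos: [415.4, -116.3, 75.2]
tcp_rot: [-1.566, 0.014, 0.016]
contact_force: [-0.4, -0.2, 0.3]
opening: 0.005
[ 415.4 -116.3   75.2] [-1.566  0.014  0.016] 0.005 [-0.4 -0.2  0.3] clk 40.92
```

View pics/i2.png

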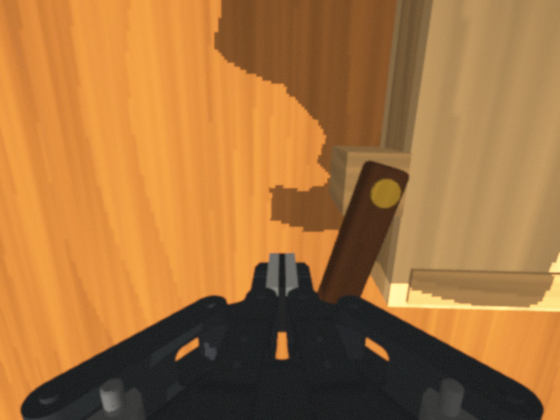

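```bash
python3 -m crank '[[0,0,0,0,0.4,-0.6,-1],[0,0,0,0,0.3,-0.3,-1],[0,0,0,0,0,-0.3,-1],[0,0,0,1,0,0,-1],[0,0,0,1,0,-0.1,-1],[0,0,0,1,0,-0.1,-1],[0,0,0,1,0,-0.1,-1],[0,0,0,1,0,-0.1,-1],[0,0,0,0.7,0,0,-1],[0,0,0,0,0,0,-1]]'; python3 look.py i3
```

```text
clock: 41.8
eef_pos: [481.2, -133.3, 69.8]
tcp_rot: [-1.567, 0.01, 0.017]
contact_force: [-0.8, -0.3, 0.4]
opening: 0.0
[ 481.2 -133.3   69.8] [-1.567  0.01   0.017] 0.0 [-0.8 -0.3  0.4] clk 41.8
```

View pics/i3.png

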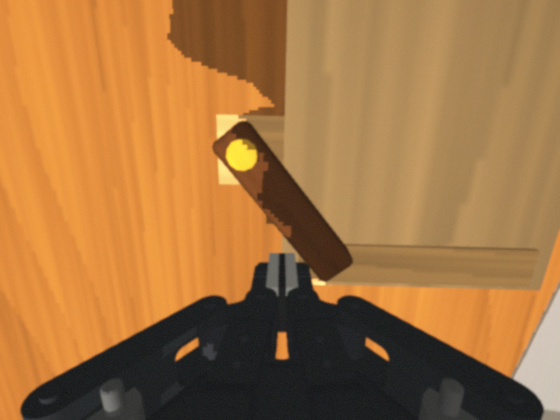

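```bash
python3 -m crank '[[0,0,0,0.8,0,0.2,-1],[0,0,0,0.8,0,0.4,-1],[0,0,0,0.7,0,0.5,-1],[0,0,0,0.6,0,0.6,-1],[0,0,0,0.5,0,0.7,-1],[0,0,0,0.4,0,0.8,-1],[0,0,0,0.2,0,0.8,-1],[0,0,0,0,0,0.6,-1],[0,0,0,0,0,0.3,-1],[0,0,0,0,0,0,-1]]'; python3 look.py i4
```

```text
clock: 42.68
eef_pos: [522.2, -93.6, 69.6]
tcp_rot: [-1.594, 0.013, 0.032]
contact_force: [0.6, 1.2, 0.1]
opening: -0.002
[522.2 -93.6  69.6] [-1.594  0.013  0.032] -0.002 [0.6 1.2 0.1] clk 42.68
```

View pics/i4.png

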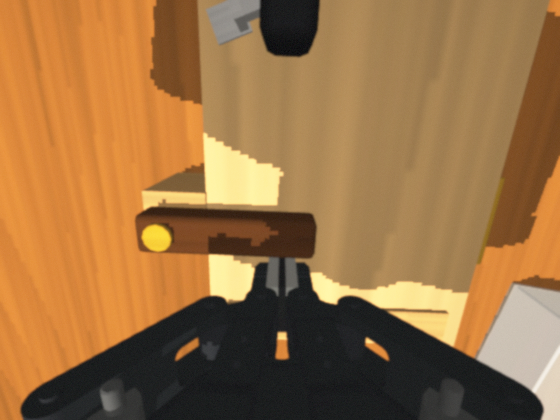

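```bash
python3 -m crank '[[0,0,0,0,0,-0.8,-1],[0,0,0,0,-1,-0.7,-1],[0,0,0,0,-3,0,-1],[0,0,0,0,-3,0,-1],[0,0,0,0,-3,0,-1],[0,0,0,0,-3,0,-1],[0,0,0,-2,0,1,-1],[0,0,0,-3,0,2,-1],[0,0,0,-3,0,3.5,-1],[0,0,0,-2,0,3.5,-1]]'
python3 -m crank '[[1,-1,0,0,0,3.5,-1],[0,0,0,0,0,3.5,-1],[0,0,0,0,0,3,-1],[0,0,0,0,0,2,-1],[0,0,0,0,0,1,-1],[0,0,0,0,0,0,-1],[0,0,0,0,0,0,-1],[0,0,0,0,0,0,-1],[0,0,0,0,0,0,-1],[0,0,0,0,0,0,-1]]'; python3 look.py j1
```

```text
clock: 43.57
eef_pos: [427.8, -11.0, 212.4]
tcp_rot: [-1.59, -0.0, 0.028]
contact_force: [0.3, 0.4, -0.4]
opening: 0.002
clock: 44.4
eef_pos: [417.6, 129.2, 219.8]
tcp_rot: [-1.564, -0.009, 0.049]
contact_force: [-0.5, 0.3, -0.3]
opening: 0.002
[417.6 129.2 219.8] [-1.564 -0.009  0.049] 0.002 [-0.5  0.3 -0.3] clk 44.4
```

View pics/j1.png

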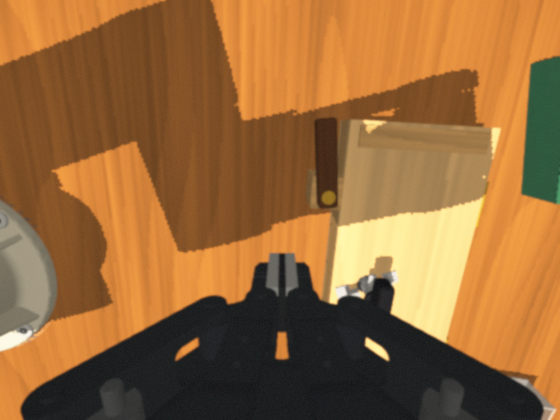

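Run:
```python
from h import *
c=wcam('j1')
a=onz(c,(329,198),72);b=onz(c,(326,119),72);print(a,b,np.linalg.norm(a-b))
print('lid corner',onz(c,(350,120),52))
```

```text
[465.76377525 138.08191934  72.        ] [455.98400022 211.78526759  72.        ] 74.34936141133153
lid corner [482.63036251 212.61425261  52.        ]
```

```bash
python3 -m crank '[[-0.4,1.4,0.5,0,0,2,-1],[0,1.4,0,0,0,2,-1],[0,0,0,0,2,2,-1],[0,0,0,0,2.5,0.3,-1],[0,0,0,0,3,0,-1],[0,0,0,0,3,0,-1],[0,0,0,0,2,0,-1],[0,0,0,0,1.2,0,-1],[0,0,0,0,0.4,0,-1],[0,0,0,0,0,0,-1]]'; python3 look.py j2
```

```text
clock: 45.28
eef_pos: [420.5, 190.0, 74.7]
tcp_rot: [-1.57, -0.004, -0.013]
contact_force: [0.1, -0.0, -0.3]
opening: -0.001
[420.5 190.   74.7] [-1.57  -0.004 -0.013] -0.001 [ 0.1 -0.  -0.3] clk 45.28
```

View pics/j2.png

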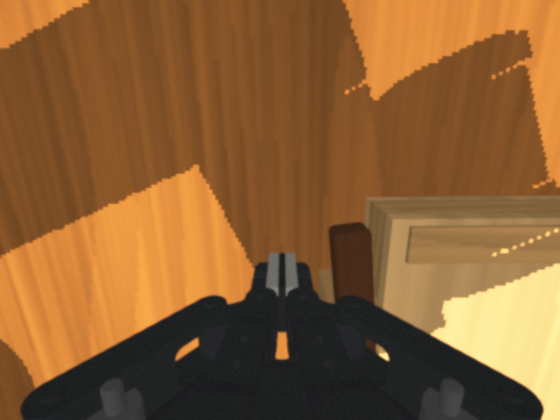

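```bash
python3 -m crank '[[0,0,0,0,0.3,0.4,-1],[0,0,0,0,0.2,0.3,-1],[0,0,0,1,0,0.1,-1],[0,0,0,1,0,0.1,-1],[0,0,0,1,0,0.1,-1],[0,0,0,1,0,0.1,-1],[0,0,0,1,0,0,-1],[0,0,0,0.8,0,0,-1],[0,0,0,0,0,0,-1],[0,0,0,0,0,0,-1]]'
```

```text
clock: 46.17
eef_pos: [489.0, 202.0, 74.6]
tcp_rot: [-1.567, -0.011, -0.015]
contact_force: [-2.1, -0.4, 0.3]
opening: -0.001
```

```bash
python3 look.py j3
```

```text
[489.  202.   74.6] [-1.567 -0.011 -0.015] -0.001 [-2.1 -0.4  0.3] clk 46.17
```

View pics/j3.png

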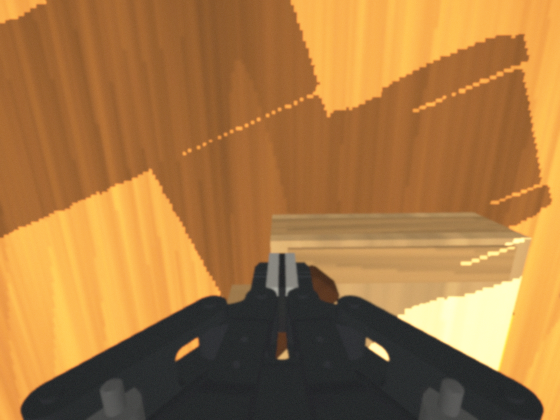

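```bash
python3 -m crank '[[0,0,0,0.7,0.2,-0.4,-1],[0,0,0,0.7,0.2,-0.5,-1],[0,0,0,0.6,0,-0.6,-1],[0,0,0,0.6,0,-0.7,-1],[0,0,0,0.5,0,-0.8,-1],[0,0,0,0.3,0,-0.8,-1],[0,0,0,0.2,0,-0.7,-1],[0,0,0,0,0,-0.6,-1],[0,0,0,0,0,-0.2,-1],[0,0,0,0,0,0,-1]]'; python3 look.py j4; python3 look.py j4s side
```

```text
clock: 47.05
eef_pos: [524.9, 159.6, 70.7]
tcp_rot: [-1.537, -0.007, -0.031]
contact_force: [-0.4, -0.1, 0.4]
opening: 0.001
[524.9 159.6  70.7] [-1.537 -0.007 -0.031] 0.001 [-0.4 -0.1  0.4] clk 47.05
[525.1 159.2  70.8] [-1.538 -0.007 -0.03 ] -0.001 [-0.4  0.  -0.5] clk 47.1
```

Run:
```python
import cv2
a=cv2.imread('pics/j4.png');b=cv2.imread('pics/j4s.png')
b=cv2.resize(b[170:280,210:350],(560,440));cv2.imwrite('pics/j4z.png',b)
```

```text
(no output)
```

View pics/j4.png

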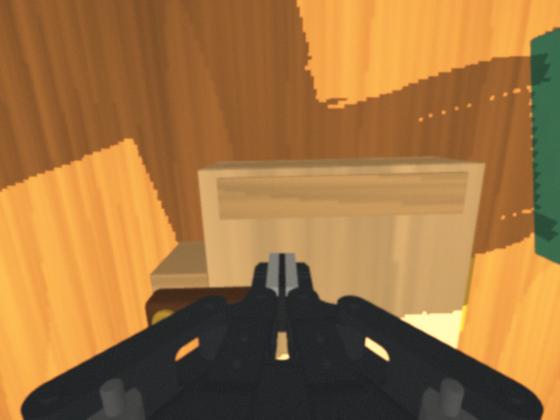

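View pics/j4z.png

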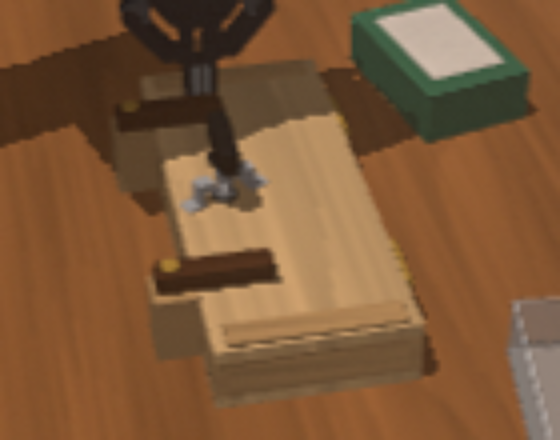

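```bash
python3 -m crank '[[0,0,0,0,0,0.8,-1],[0,0,0,0,-1,0.7,-1],[-1,-0.7,0,0,-3,0,-1],[-0.9,-0.7,0,0,-3,0,0],[0,0,0,0,-3,-1,0],[0,0,0,0,-2,-3,0],[0,0,0,0,0,-3.5,0],[0,0,0,0,0,-3.5,0],[0,0,0,0,0,-2,0],[0,0,0,0,0,0,0]]'; python3 look.py k1
```

```text
clock: 47.98
eef_pos: [527.5, 36.7, 206.0]
tcp_rot: [-1.582, -0.017, -0.002]
contact_force: [0.7, -0.8, -0.4]
opening: 0.498
[527.5  36.7 206. ] [-1.582 -0.017 -0.002] 0.498 [ 0.7 -0.8 -0.4] clk 47.98
```

View pics/k1.png

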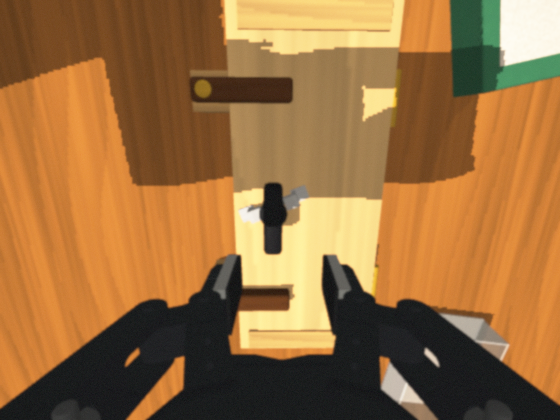

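Run:
```python
from h import *
c=wcam('k1')
a=onz(c,(273.5,184),112);b=onz(c,(273,253.5),112);print(a,b,np.linalg.norm(a-b),(a+b)/2)
p=(a+b)/2;p[2]=101;print(totool(p))
for q in [((203,89),(293,90)),]: print(onz(c,q[0],72),onz(c,q[1],72))
```

```text
[523.39998135  66.07550126 112.        ] [522.32833502   6.4838666  112.        ] 59.601269678308284 [522.86415818  36.27968393 112.        ]
[-0.6661848 10.4986191 -0.0465836]
[465.0255201  138.52572276  72.        ] [540.11968418 137.68376668  72.        ]
```

```bash
python3 -m crank '[[0.6,0,1,-0.2,1.5,0,0],[0,0,0,-0.2,2,0,0],[0,0,0,0,2,0,0],[0,0,0,0,1.5,0,0],[0,0,0,0,1,0,0],[0,0,0,0,0.5,0,0],[0,0,0,0,0,0,0],[0,0,0,0,0,0,0],[0,0,0,0,0,0,0],[0,0,0,0,0,0,0]]'; python3 look.py k2
```

```text
clock: 48.87
eef_pos: [524.5, 43.5, 116.1]
tcp_rot: [-1.568, 0.004, 0.001]
contact_force: [0.4, 0.3, -0.5]
opening: 0.503
[524.5  43.5 116.1] [-1.568e+00  4.000e-03  1.000e-03] 0.503 [ 0.4  0.3 -0.5] clk 48.87
```

View pics/k2.png

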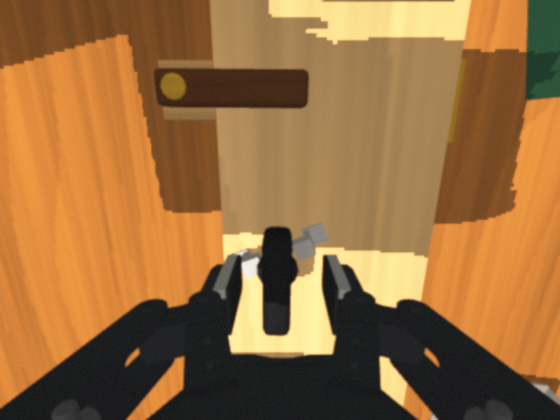

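Run:
```python
from h import *
c=wcam('k2')
a=onz(c,(277.5,227.5),112);b=onz(c,(276.5,334.5),112);print(a,b,np.linalg.norm(a-b),(a+b)/2)
p=(a+b)/2;p[2]=101;print(totool(p))
```

```text
[523.0304895   70.04267495 112.        ] [522.21818818   7.12184467 112.        ] 62.92607342883326 [522.62433884  38.58225981 112.        ]
[-0.19713951  1.53218771 -0.49641421]
```

```bash
python3 -m crank '[[0,0,0,-0.2,0,-0.4,0],[0,0,0,0,0,-0.4,0],[0,0,0,0,0.5,0,0],[0,0,0,0,0.5,0,0],[0,0,0,0,0.4,0,0],[0,0,0,0,0,0,0],[0,0,0,0,0,0,0],[0,0,0,0,0,0,0],[0,0,0,0,0,0,0],[0,0,0,0,0,0,0]]'; python3 look.py k3
```

```text
clock: 49.75
eef_pos: [523.4, 34.3, 102.5]
tcp_rot: [-1.568, 0.0, -0.0]
contact_force: [0.3, -0.2, -1.4]
opening: 0.498
[523.4  34.3 102.5] [-1.568  0.    -0.   ] 0.498 [ 0.3 -0.2 -1.4] clk 49.75
```

View pics/k3.png

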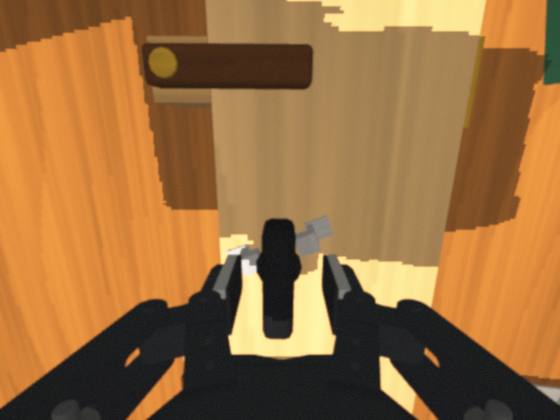

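```bash
python3 -m crank '[[0,0,0,0,0,0,-1],[0,0,0,0,0,0,-1],[0,0,0,0,0,0,-1],[0,0,0,0,0,0,-1],[0,0,0,0,0,0,-1],[0,0,0,0,0,0,-1],[0,0,0,0,0,0,-1],[0,0,0,0,0,0,-1],[0,0,0,0,0,0,-1],[0,0,0,0,0,0,-1]]' 70; python3 look.py k4
```

```text
clock: 50.63
eef_pos: [522.2, 34.4, 103.2]
tcp_rot: [-1.568, 0.002, -0.0]
contact_force: [-2.1, -0.2, 2.3]
opening: 0.168
[522.2  34.4 103.2] [-1.568  0.002 -0.   ] 0.168 [-2.1 -0.2  2.3] clk 50.63
```

View pics/k4.png

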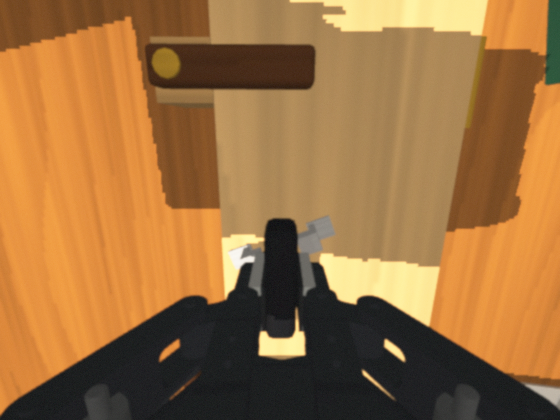

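```bash
python3 -m crank '[[0,0,0,0,0.2,0,-1],[0,0,0,0,0.2,0,-1],[0,0,0,0,0.2,0,-1],[0,0,0,0,0.2,0,-1],[0,0,0,0,0.2,0,-1],[0,0,0,0,0.2,0,-1],[0,0,0,0,0.1,0,-1],[0,0,0,0,0.1,0,-1],[0,0,0,0,0.1,0,-1],[0,0,0,0,0.1,0,-1]]'
```

```text
clock: 51.52
eef_pos: [522.4, 34.4, 92.9]
tcp_rot: [-1.568, 0.002, -0.0]
contact_force: [-8.2, -1.4, 19.3]
opening: 0.168
```

```bash
python3 -m crank '[[0,4,0,0,0.1,0,-1],[0,5,0,0,0.1,0,-1],[0,5,0,0,0.1,0,-1],[0,5,0,0,0.05,0,-1],[0,5,0,0,0.05,0,-1],[0,5,0,0,0.05,0,-1],[0,5,0,0,0.05,0,-1],[0,5,0,0,0.05,0,-1],[0,0,0,0,0.05,0,-1],[0,0,0,0,0.05,0,-1]]'; python3 look.py k5
```

```text
clock: 52.35
eef_pos: [523.1, 33.8, 93.0]
tcp_rot: [-1.571, 0.001, -0.713]
contact_force: [-5.4, 0.2, 12.8]
opening: 0.164
[523.1  33.8  93. ] [-1.571e+00  1.000e-03 -7.130e-01] 0.164 [-5.4  0.2 12.8] clk 52.35
```

View pics/k5.png

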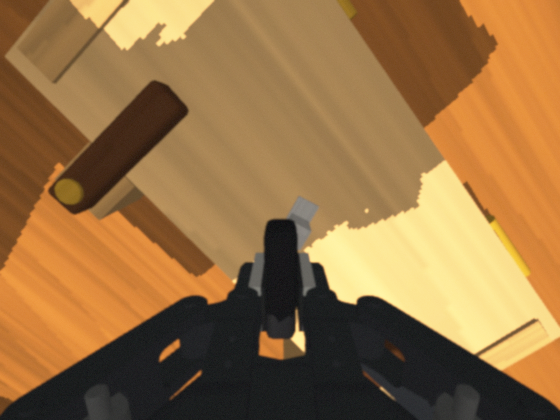

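```bash
python3 -m crank '[[0,5,0,0,0.07,0,-1],[0,5,0,0,0.07,0,-1],[0,5,0,0,0.07,0,-1],[0,5,0,0,0.07,0,-1],[0,5,0,0,0.07,0,-1],[0,3,0,0,0.05,0,-1],[0,1,0,0,0.05,0,-1],[0,0,0,0,0.05,0,-1],[0,0,0,0,0.05,0,-1],[0,0,0,0,0.05,0,-1]]'; python3 look.py k6
```

```text
clock: 53.23
eef_pos: [523.3, 33.1, 93.0]
tcp_rot: [-1.572, -0.001, -1.242]
contact_force: [-5.1, 0.2, 13.7]
opening: 0.169
[523.3  33.1  93. ] [-1.572e+00 -1.000e-03 -1.242e+00] 0.169 [-5.1  0.2 13.7] clk 53.23
```

```bash
python3 -m crank '[[0,0,0,0,-0.1,0,-1],[0,0,0,0,-0.1,0,-1],[0,0,0,0,-0.1,0,-1],[0,0,0,0,-0.1,0,-1],[0,0,0,0,0,0,-1],[0,0,0,0,0,0,-1],[0,0,0,0,0,0,-1],[0,0,0,0,0,0,-1],[0,0,0,0,0,0,-1],[0,0,0,0,0,0,-1]]'; python3 look.py k7
```

```text
clock: 54.12
eef_pos: [523.2, 33.1, 97.5]
tcp_rot: [-1.573, -0.001, -1.24]
contact_force: [-3.4, -0.5, 5.2]
opening: 0.166
[523.2  33.1  97.5] [-1.573e+00 -1.000e-03 -1.240e+00] 0.166 [-3.4 -0.5  5.2] clk 54.12
```

```bash
python3 -m crank '[[0,0,0,0,-0.05,0,-1],[0,0,0,0,0,0,-0.4],[0,0,0,0,0,0,0],[0,0,0,0,0,0,0],[0,0,0,0,0,0,0],[0,0,0,0,-0.5,0,0],[0,0,0,0,-1.5,0,0],[0,0,0,0,-3,0,0],[0,0,0,0,-3,0,0],[0,0,0,0,-3,0,0]]'; python3 look.py l1;python3 look.py l1s side
```

```text
clock: 55.0
eef_pos: [519.9, 33.1, 205.0]
tcp_rot: [-1.584, 0.002, -1.24]
contact_force: [0.3, -0.3, -0.3]
opening: 0.501
[519.9  33.1 205. ] [-1.584  0.002 -1.24 ] 0.501 [ 0.3 -0.3 -0.3] clk 55.0
[523.3  33.4 211.1] [-1.576 -0.    -1.24 ] 0.503 [2.4 0.3 5.7] clk 55.05
```

View pics/l1.png

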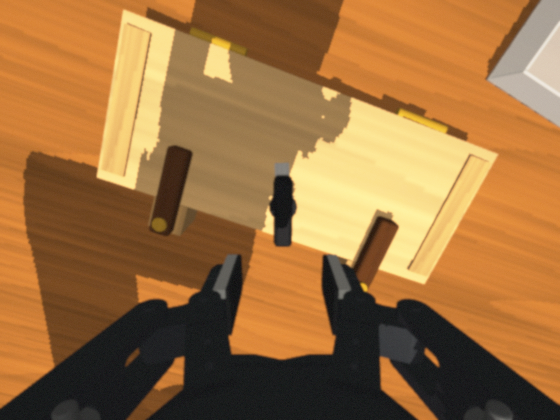

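```bash
python3 -m crank '[[0,0,0,0,-2,0,0],[0,0,0,0,-2,0,0],[0,0,0,-1,-2,-2,0],[0,0,0,-1,-2,-3,0],[0,0,0,-1,-2,-3,0],[0,0,0,-1,0,-3,0],[0,0,0,-1,0,-2,0],[0,0,0,0,0,0,0],[0,0,0,0,0,0,0],[0,0,0,0,0,0,0]]'; python3 look.py m1;python3 look.py m1s side; python3 look.py m1c scene
python3 - <<'E'
import cv2,numpy as np
b=cv2.imread('pics/m1s.png')[180:270,230:330];c=cv2.imread('pics/m1c.png')[180:260,225:345]
b=cv2.resize(b,(400,360),interpolation=cv2.INTER_CUBIC);c=cv2.resize(c,(400,267),interpolation=cv2.INTER_CUBIC)
o=np.zeros((360,800,3),np.uint8);o[:,:400]=b;o[:267,400:]=c;cv2.imwrite('pics/m1z.png',o)
E
```

```text
clock: 55.93
eef_pos: [379.7, 38.6, 313.4]
tcp_rot: [-1.569, -0.002, -1.24]
contact_force: [-0.1, -0.1, 0.1]
opening: 0.498
[379.7  38.6 313.4] [-1.569 -0.002 -1.24 ] 0.498 [-0.1 -0.1  0.1] clk 55.93
[380.   38.6 313.4] [-1.57  -0.002 -1.24 ] 0.503 [ 0.9  0.2 -0.3] clk 55.98
[380.2  38.6 313.3] [-1.57  -0.002 -1.24 ] 0.5 [ 0.2 -0.3 -0.3] clk 56.03
```

View pics/m1.png

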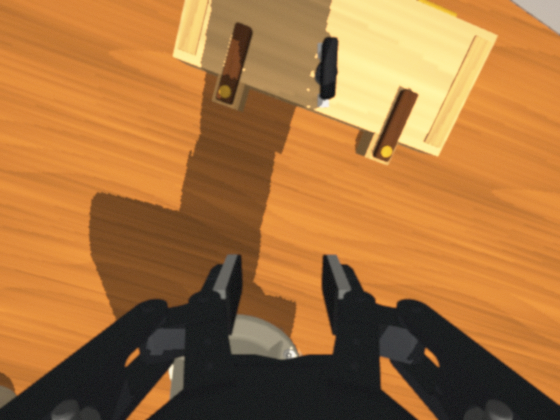

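View pics/m1z.png

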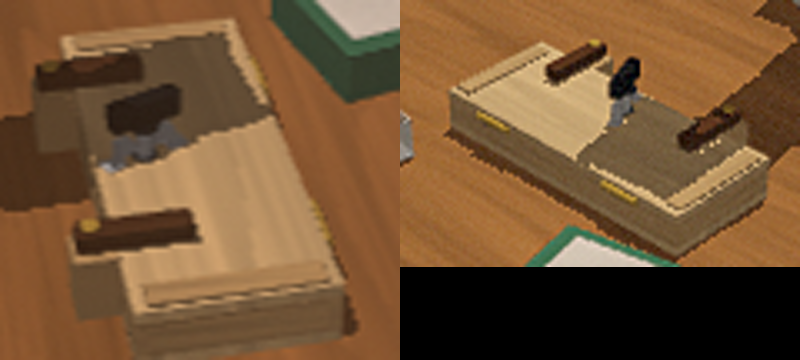

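Run:
```python
from h import *
def blob(f,x0,y0,x1,y1,thr=45):
    im=cv2.imread(f)[y0:y1,x0:x1]; m=((im.max(2)<thr)).astype(np.uint8)
    n,l,s,c=cv2.connectedComponentsWithStats(m); 
    if n<2: return None
    i=1+np.argmax(s[1:,4]); return s[i],c[i]+[x0,y0]
def zat(c,px):
    # height along ray closest to vertical axis through knob
    o,d=ray(c,px);a=np.array([523,33.5,0.]);A=np.stack([d,-np.array([0,0,1.])],1)
    t=np.linalg.lstsq(A,a-o,rcond=None)[0];return t[1],np.linalg.norm(o+d*t[0]-a-[0,0,t[1]])
s=cam('side');c2=cam('scene')
R0=dict(side=(250,197,282,217),scene=(280,190,300,212))
for f,c,reg in [('m1s',s,R0['side']),('m1c',c2,R0['scene']),('j4s',s,(258,195,275,217))]:
    for t in (50,60):
        b=blob(f'pics/{f}.png',*reg,t)
        if b is not None: print(f,t,b[0],b[1].round(2),np.round(zat(c,b[1]),1))
for z in (100,94.5): print(z,proj(s,(523,33.5,z)),proj(c2,(523,33.5,z)))
```

```text
m1s 50 [  7   4  17  12 144] [265.22 207.15] [93.2  0.9]
m1s 60 [  7   4  18  13 164] [265.55 207.13] [93.3  0.1]
m1c 50 [ 8  7  9 13 69] [292.2  203.22] [95.7  1.3]
m1c 60 [ 8  7  9 13 72] [292.18 203.35] [95.2  1.4]
j4s 50 [ 4  2  8 17 83] [265.05 205.52] [99.2  1.3]
j4s 60 [  0   0  12  19 126] [263.92 203.42] [107.    4.6]
100 [265.48050051 205.29995808] [292.54814375 202.25373743]
94.5 [265.51229334 206.79122215] [292.54890482 203.49889243]
```

Run:
```python
from h import *
print(order.sign_off()); print(r.sense()['clock'])
```

```text
the job is handed in; nothing more can be done
None
the job is handed in; nothing more can be done
```

All four birch slices are in the press, the lid is closed, both turnbuttons are across its front edge and the T-knob is locked. I handed the job in at about 56 s. `order.sign_off()` gave no verdict.

- **Slices:** I placed the four slices side by side. The side picture taken just before closing showed all four flat. While the last one was being carried, one slice in the press was found knocked aside until it touched its neighbour. Both were still flat and inside the limits, so I left them; once the lid was down they could not be seen.
- **Lid:** I pushed it down until the force rose to about 19 N. The front corner then measured where the closed lid's corner should be.
- **Turnbuttons:** The left one measured straight across (about 1.57 rad). The right one looked straight in the pictures.
- **T-knob:** It was pushed down about 10 mm, turned about 1.23 rad and released. Its bar centre then measured 93 mm (side camera) and 95.5 mm (scene camera). Locked should read about 94.5 mm and sprung up 100 mm, so it reads as locked.
- **Knob position along the bar:** My wrist-camera estimates ran 2 to 5 mm beyond the press-based one. I gripped near the press-based value and it held.
- **Other objects:** I kept clear of the glue, stack, carton and tub, and none looked moved in the pictures. I did not measure their positions again. The gripper was clear of everything when I handed in.

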